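# Weigh a glass charge and post the leftovers through the dust flap

### The arm

A 6-joint arm with a two-finger parallel gripper is mounted at the origin on a cart in front of the work surface, level with it; the furniture and walls round the work are solid. World frame = base frame: x ahead of the robot, y to its left, z up, the work surface at z = 0. Lengths are in mm, angles in rad, forces in N, time in s.
With the tool pointing down it reaches from about 250 to 725 mm from the base axis. Payload 4 kg.
Tool frame: the origin (TCP) lies at the centre of the arm's flange, where the gripper is bolted on; the fingertips stand r.finger_overhang ahead of it and the grasp point (between the pads) lies 155 mm ahead of it (r.finger_overhang is the distance from the TCP to the fingertips, in mm); z points along the fingers, y is the line along which they close (so a half turn about z gives the same grasp; the last joint's range is limited). The gripper opens to 85 mm and grips with 20 to 120 N. Pads are 22 mm wide; open, the fingers measure 114 mm over their backs; the gripper's body (76 mm by 85 mm) begins 54 mm behind the grasp point. The pads swing forward as they close: fully open they stand 13 mm farther back than shut.
Start: joints at [1.329, 0.241, 0.005, 1.335, 0, 1.571], TCP at [119.724, 485.455, 404.706] pointing down, gripper open.
Joint ranges: [-2.72, 2.72], [-1.05, 1.87], [-1.09, 1.28], [-1.99, 2.15], [-1.42, 1.44], [-3.14, 3.14]. Speed limits (rad/s): [2.79, 2.79, 3.14, 3.14, 3.14, 3.14].

### API

Orientations are given as a unit quaternion [x, y, z, w].
In Python, from rig import r gives the robot as it stands.
- The arm moves only by the tool send_rows, never from a script. Its argument "increments" is a list of rows, each an object of numbers: "tx", "ty", "tz": the shift along the tool's x, y, z in cm; "ax", "ay", "az": the turn, a rotation vector about the tool's x, y, z in degrees. A call has 1 to 20 rows; each row shifts and turns the commanded pose from where the row before left it, along the tool's axes as they then stand; what a row does not reach is not made up. A row lasts 1/12 s, in which the tool goes at most 41.7 mm and 7.16 degrees, less where a joint would pass 70% of its speed; a pose out of reach is approached as far as the arm can. A call with a gripper value outside its range is refused whole. "gripper" is the closure, from -1 (fully open) to 1 (shut), set as the call begins (left out, the last holds). The fingers move at their own pace and stop on an object; the grip force is fixed at half the most. Time passes only in rows, so rows that do not move let the fingers close. It gives the time, the measured TCP pose, the force, the opening and the grip force at its end, in the units of the state.
- r.observe(): the state, without advancing time (a new reading comes with each control period).
- r.grab_frame(name): name is "scene" or "top"; returns a dict with "color" (400x640x3 uint8, red, green, blue), "depth" (400x640 float32, mm along the optical axis (not along the pixel's ray), 0 where there is no reading), "camera_matrix" (3x3 intrinsics, pixels), "dist_coeffs" ([k1, k2, p1, p2, k3] as OpenCV has them; the pictures are not rectified), "rvec" (rotation vector, rad) and "tvec" (3), from world to camera coordinates, as OpenCV has them. Camera axes: x right, y down, z forward; pixel columns grow to the right and rows downward; lengths in mm; the calibration is good to about 2 mm. A picture is of the moment at which its call begins.
- r.finish_job(): hands the job in; it is judged then, once.
The state is a dict: "time": time; "joint_positions": joint angles; "qd": joint speeds; "tau": joint torques, N m; "tool_pos": TCP position; "tcp_rot": TCP orientation; "contact_force": force on the tool from outside, world axes, zero at the start; "moment": the same for the moment, N m; "grip_width": finger opening in mm; "grasp_force": force on a finger pad.
Only numpy, scipy, OpenCV 4.12 (cv2) and the standard library are available. Lean on these libraries where they do the work, as an engineer would, in place of code of your own. Each camera call takes 0.05 s, during which the arm holds its last target. There are 200 camera calls.

### The job

The spring scale is overloaded with clear glass: make up the charge by taking off and adding offcuts, clear and tan, until the red pointer comes to rest inside the green band. Push every offcut that is left over through the spring flap of the blue cullet box so that it drops inside and the flap swings shut, leaving no offcut on the bench or on the ledge. Leave the other things on the bench where they are.

Things in the scene. Friction and masses are not known exactly. Their poses are not given: they have to be found in the camera images.
- pan (a joint): how far the green scale's steel pan has sunk from empty, m (0 empty, stop at 0.06). Sinks 0.24 mm per gram, straight down wherever the load lies; settles in about 1 s. Its red pointer slides down a white board; inside the green band from 0.0324 to 0.0396 (135 to 165 g)
- pan_floor (a point): centre of the pan's upper face, 100 mm above the bench when empty; sinks with the pan. Pan 185 mm (x) by 210 mm (y), 5 mm high lip. x axis points to the white upright board: face 119 mm behind this point, 90 mm wide, top 165 mm above the bench. A solid base fills the space below
- box_origin (a point): point on the bench below the middle of the blue cullet box's closed flap; x axis level, into the box (the way to push). Box: x 0 to 0.237, y +-0.0575, top z 0.168, fixed clear roof; the flap is the only way in. A steep slippery chute behind the flap leads down to the far end: a piece pushed until its middle is well past the flap falls in
- ledge_top (a point): middle of the flat infeed ledge in front of the flap, on its top, 110 mm above the bench; same axes as box_origin. The ledge is 97 mm long (x) and 115 mm wide (y); the flap hangs 56 mm ahead (+x) of this point and the ledge ends 8 mm before it
- flap (a joint): orange spring-return dust flap, 98 mm wide, 44 mm high, hung by its upper edge 159 mm above the bench in an opening 105 mm wide, its lower edge 4 mm above ledge level; 0 = shut, grows to 1.45 rad as it swings into the box; under 2 N opens it, and it swings shut by itself
- clear0_mid (a point): middle of a clear, whitish cut glass offcut, a block 33 x 50 x 16 mm (own x, y, z), 57 to 63 g, lying on the pan at the start (three of them)
- clear1_mid (a point): middle of a clear, whitish cut glass offcut, a block 33 x 50 x 16 mm (own x, y, z), 57 to 63 g, lying on the pan at the start (three of them)
- clear2_mid (a point): middle of a clear, whitish cut glass offcut, a block 33 x 50 x 16 mm (own x, y, z), 57 to 63 g, lying on the pan at the start (three of them)
- tan0_mid (a point): middle of a tan cut glass offcut, a block 31 x 46 x 13 mm (own x, y, z), of unknown weight between 12 and 38 g (only the scale tells), lying on the bench at the start; may be absent
- tan1_mid (a point): middle of a tan cut glass offcut, a block 31 x 46 x 13 mm (own x, y, z), of unknown weight between 12 and 38 g (only the scale tells), lying on the bench at the start; may be absent
- tan2_mid (a point): middle of a tan cut glass offcut, a block 31 x 46 x 13 mm (own x, y, z), of unknown weight between 12 and 38 g (only the scale tells), lying on the bench at the start; may be absent
- tan3_mid (a point): middle of a tan cut glass offcut, a block 31 x 46 x 13 mm (own x, y, z), of unknown weight between 12 and 38 g (only the scale tells), lying on the bench at the start; may be absent
- tan4_mid (a point): middle of a tan cut glass offcut, a block 31 x 46 x 13 mm (own x, y, z), of unknown weight between 12 and 38 g (only the scale tells), lying on the bench at the start; may be absent
- tan5_mid (a point): middle of a tan cut glass offcut, a block 31 x 46 x 13 mm (own x, y, z), of unknown weight between 12 and 38 g (only the scale tells), lying on the bench at the start; may be absent
- disc: bystander: amber glass disc, 74 mm across, 8 mm thick; origin under its centre
- neck: bystander: cut amber bottle neck standing upright, 35 mm across, 86 mm high; origin under its centre
- the_hand_pad: bystander: orange hand pad, 55 x 90 x 21 mm; origin under its centre

How it is judged:
By the outcome, as a careful person would: the job done as asked, in the order asked, and still so for the second after the job is handed in, with the robot touching nothing.
Of tan0, tan1, tan2, tan3, tan4, tan5 only 4 to 6 are there at a start; the rules pass over those that are not, and their reading is None.
At some moment in a run one of tan0, tan1, tan2, tan3, tan4, tan5 may be knocked a few centimetres aside while the robot is not near it.
Once in a run the grip may slacken for a moment while it holds something.
It also fails if it takes over 210 s, if anything falls off the work surface, if the arm or the gripper's body presses on something with over 40 N, if the wrist force passes 120 N, or if a joint passes its speed limit or range.

## Working session

There is one attempt and no reset: what is moved stays moved. The work goes in short steps, Python scripts to look and compute and a tool call to move; the robot and the scene stay as the last step left them, time stands still between calls to the robot, and variables do not carry over. Pictures are saved under pics/ and viewed, at most 14 in all, crops included, and the job is handed in when it is done.

Besides the shell and the picture viewer there is one more tool, called after "Emit:" by a JSON object that holds its "fn" and its "kwargs". send_rows: Moves the arm, as the interface text tells. Its arguments: {"type":"object","properties":{"increments":{"type":"array","items":{"type":"object","properties":{"tx":{"type":"number"},"ty":{"type":"number"},"tz":{"type":"number"},"ax":{"type":"number"},"ay":{"type":"number"},"az":{"type":"number"}}}},"gripper":{"type":"number"}},"required":["increments"]}

```bash
mkdir -p pics; ls; python3 - <<'E'
from rig import r
import cv2,numpy as np
print(r.observe(), r.finger_overhang)
for n in ("scene","top"):
    f=r.grab_frame(n); cv2.imwrite(f"pics/{n}0.png",f["color"][:,:,::-1]); np.savez(f"{n}0.npz",**f)
    R=cv2.Rodrigues(np.array(f["rvec"]))[0]; print(n,-R.T@np.array(f["tvec"]).ravel(),R[2],f["camera_matrix"],f["dist_coeffs"])
E
```

```text
pics
{'time': 0.0, 'joint_positions': array([ 1.32900926e+00,  2.41406129e-01,  3.69177064e-03,  1.33518365e+00,
       -1.61686720e-05,  1.57079076e+00]), 'qd': array([-2.62996120e-04,  2.52159573e-04,  1.17220928e-03, -3.20742061e-04,
       -6.17483789e-04,  2.14517006e-06]), 'tau': array([ 9.17429752e-04, -3.72314894e+01,  2.52409601e+01,  1.69811439e-02,
       -1.59610890e-04, -8.59303327e-06]), 'tool_pos': array([119.65471332, 485.18617236, 403.80360316]), 'tcp_rot': array([ 1.20596427e-01,  9.92701061e-01, -1.04414799e-03, -1.18708496e-04]), 'contact_force': array([ 0.07132457,  0.85838483, -0.04794559]), 'moment': array([-0.01123035,  0.00301691,  0.01613688]), 'grasp_force': 0.0, 'grip_width': 85.44940118429358} 173.4
scene [-161.43507365 -248.42768495  732.08148069] [ 0.69096797  0.4271305  -0.58320049] [[366.80409928   0.         320.72675954]
 [  0.         366.80409928 196.38431917]
 [  0.           0.           1.        ]] [-0.08196184  0.          0.          0.          0.        ]
top [ 480.36459945  181.78793103 1160.0450848 ] [ 0.07889049 -0.02032662 -0.99667603] [[384.83261043   0.         316.0907797 ]
 [  0.         384.83261043 206.32456785]
 [  0.           0.           1.        ]] [-0.04823843  0.          0.          0.          0.        ]
```

View pics/scene0.png

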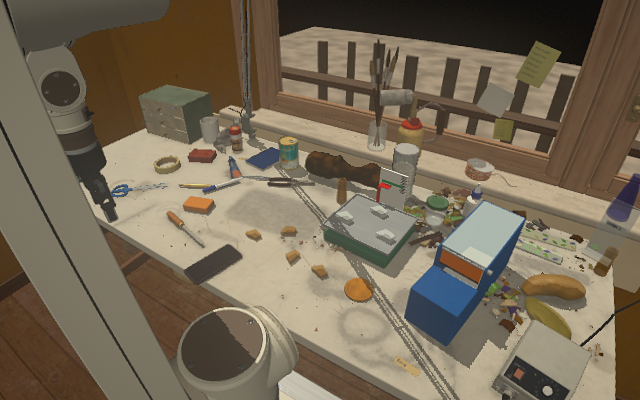

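View pics/top0.png

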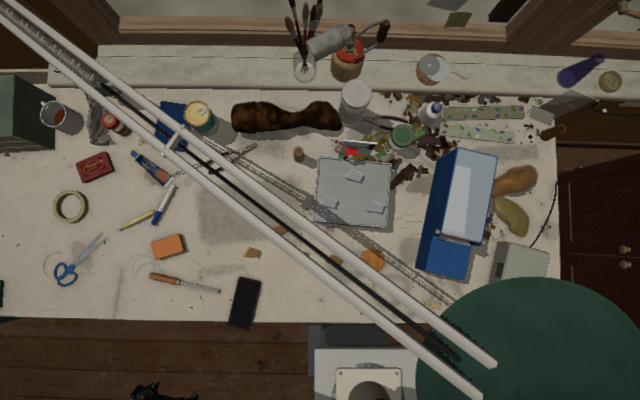

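Scene view: four tan offcuts near (253,235), (289,231), (292,257) and (319,271). The pan with three clears is near (370,225), with its pointer near (383,185). The box is near (465,270). The top view is partly hidden by rails.

```bash
cat > h.py <<'E'
import cv2,numpy as np
def grab(n):
    from rig import r
    f=r.grab_frame(n); f={k:np.array(v) for k,v in f.items()}; np.savez(f"{n}.npz",**f); return f
def cloud(f):
    R=cv2.Rodrigues(f["rvec"])[0]; h,w=f["depth"].shape
    uv=np.stack(np.meshgrid(np.arange(w),np.arange(h)),-1).reshape(-1,1,2).astype(np.float64)
    n=cv2.undistortPoints(uv,f["camera_matrix"],f["dist_coeffs"]).reshape(-1,2)
    z=f["depth"].reshape(-1,1); P=np.hstack([n*z,z])
    W=(P-f["tvec"].reshape(1,3))@R
    W[z[:,0]==0]=np.nan
    return W.reshape(h,w,3)
def proj(f,p):
    return cv2.projectPoints(np.array(p,float).reshape(-1,1,3),f["rvec"],f["tvec"],f["camera_matrix"],f["dist_coeffs"])[0].reshape(-1,2)
def plane(f,uv,z):
    R=cv2.Rodrigues(f["rvec"])[0]; C=-R.T@f["tvec"].ravel()
    n=cv2.undistortPoints(np.array(uv,float).reshape(-1,1,2),f["camera_matrix"],f["dist_coeffs"]).reshape(-1,2)
    d=np.hstack([n,np.ones((len(n),1))])@R
    return C+d*((z-C[2])/d[:,2:3])
E
python3 - <<'E'
from h import *
f=dict(np.load("scene0.npz")); W=cloud(f)
for u,v in [(253,235),(289,231),(292,257),(319,271),(359,288),(370,225),(345,216),(378,211),(380,238),(462,268),(435,300),(480,235),(342,190),(198,205),(395,175)]:
    print((u,v),W[v,u].round())
hsv=cv2.cvtColor(f["color"],cv2.COLOR_RGB2HSV); print(hsv[235,253],hsv[257,292],f["color"][257,292],hsv[288,359],hsv[205,198])
c=cv2.resize(f["color"][160:310,225:425],None,fx=4,fy=4,interpolation=cv2.INTER_CUBIC); cv2.imwrite("pics/c1.png",c[:,:,::-1])
g=dict(np.load("top0.npz"));V=cloud(g)
for u,v in [(253,252),(373,260),(355,190),(332,178),(367,180),(378,204),(453,236),(440,255),(320,210)]: print((u,v),V[v,u].round())
c=cv2.resize(g["color"][130:280,230:510],None,fx=2.8,fy=2.8,interpolation=cv2.INTER_CUBIC); cv2.imwrite("pics/c2.png",c[:,:,::-1])
E
```

```text
(253, 235) [420. 345.  13.]
(289, 231) [490. 265.  14.]
(292, 257) [406. 195.  14.]
(319, 271) [402. 105.  13.]
(359, 288) [409.  -9.  10.]
(370, 225) [593.  53.  57.]
(345, 216) [573. 124.  74.]
(378, 211) [644.  53.  74.]
(380, 238) [551.   3.  63.]
(462, 268) [ 481. -222.  133.]
(435, 300) [ 384. -195.  109.]
(480, 235) [ 571. -233.  168.]
(342, 190) [710. 209.  53.]
(198, 205) [432. 588.  19.]
(395, 175) [727.  44. 157.]
[ 17 140 146] [ 17 139 145] [145 111  66] [ 16 182 182] [ 14 175 206]
(253, 252) [433. 344.  10.]
(373, 260) [413. -14.   7.]
(355, 190) [617.  47.  56.]
(332, 178) [651. 114.  57.]
(367, 180) [647.  12.  54.]
(378, 204) [575. -16.  75.]
(453, 236) [ 487. -199.  162.]
(440, 255) [ 434. -182.  109.]
(320, 210) [557. 148.  57.]
```

View pics/c1.png

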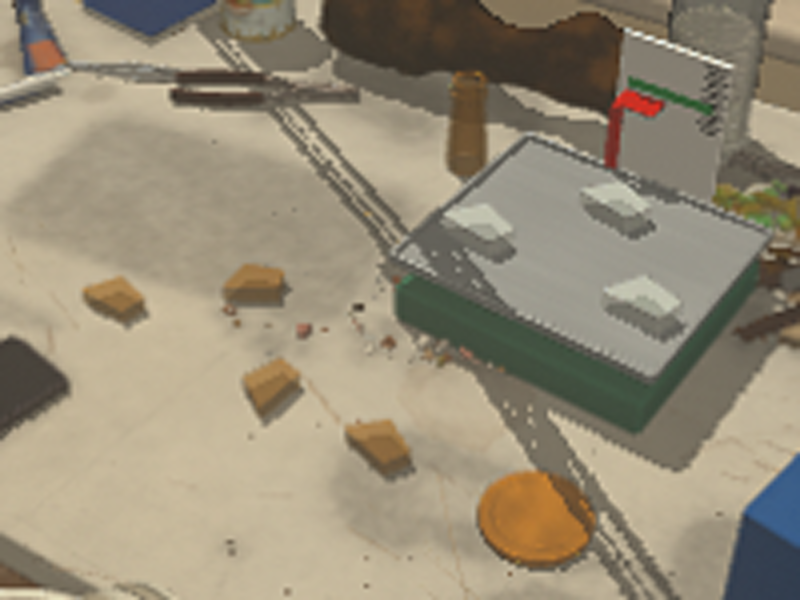

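View pics/c2.png

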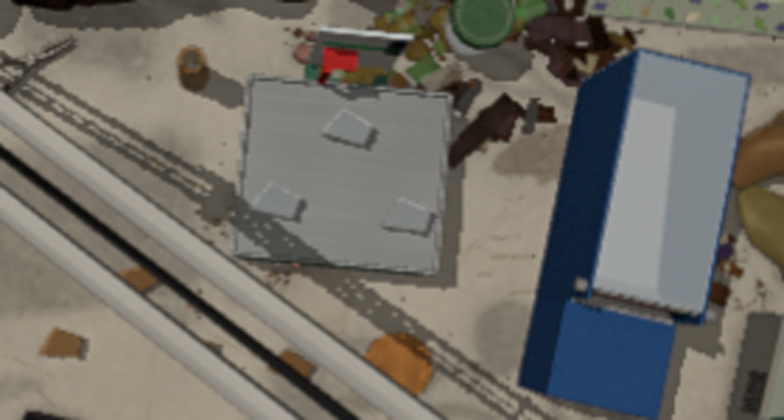

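Crops: four tans, with the pointer below the green band. The pan has clears at about (480,232), (617,205) and (643,300) in crop c1. In c2 the box's flap end faces the robot, with the ledge at about (610,350).

```bash
cat >> h.py <<'E'
def rects(f,zlo,zhi,xr,yr,tan,amin=25):
    W=cloud(f); hsv=cv2.cvtColor(f["color"],cv2.COLOR_RGB2HSV).astype(int)
    m=(W[...,2]>zlo)&(W[...,2]<zhi)&(W[...,0]>xr[0])&(W[...,0]<xr[1])&(W[...,1]>yr[0])&(W[...,1]<yr[1])
    if tan: m&=(abs(hsv[...,0]-17)<6)&(hsv[...,1]>100)
    n,l,s,c=cv2.connectedComponentsWithStats(m.astype(np.uint8),connectivity=4)
    out=[]
    for i in range(1,n):
        if s[i,4]<amin: continue
        p=W[l==i]; (cx,cy),(w,h),a=cv2.minAreaRect(p[:,:2].astype(np.float32))
        if w>h: w,h,a=h,w,a+90   # a: direction of short side, deg
        out.append((round(cx),round(cy),round(w),round(h),round((a+90)%180-90),round(np.median(p[:,2]),1),s[i,4],c[i].round().tolist()))
    return out
E
python3 - <<'E'
from h import *
f=dict(np.load("scene0.npz")); g=dict(np.load("top0.npz"))
for n,F in (("scene",f),("top",g)):
    print(n)
    for t in rects(F,8,19,(250,650),(-120,450),True): print("tan",t)
    for t in rects(F,66,90,(500,700),(-60,170),False): print("clr",t)
    for t in rects(F,50,63,(480,730),(-80,180),False,300): print("pan",t)
    for t in rects(F,104,116,(330,600),(-330,-100),False,60): print("ledge",t)
    for t in rects(F,163,174,(330,800),(-360,-100),False,60): print("roof",t)
    W=cloud(F); hsv=cv2.cvtColor(F["color"],cv2.COLOR_RGB2HSV).astype(int)
    m=(W[...,2]>115)&(W[...,2]<158)&(W[...,1]<-100)&(abs(hsv[...,0]-12)<9)&(hsv[...,1]>120)&(W[...,0]<600)
    if m.sum()>20:
        p=W[m]; print("flap",np.median(p,0),p.min(0),p.max(0)); print(cv2.minAreaRect(p[:,:2].astype(np.float32)))
E
```

```text
scene
tan (496, 273, 31, 40, 24, np.float64(12.9), np.int32(83), [289.0, 230.0])
tan (428, 351, 28, 43, -7, np.float64(12.1), np.int32(87), [253.0, 234.0])
tan (412, 201, 28, 43, 77, np.float64(12.7), np.int32(96), [292.0, 255.0])
tan (408, 107, 27, 41, -22, np.float64(12.4), np.int32(113), [320.0, 270.0])
tan (430, -29, 10, 37, -34, np.float64(8.9), np.int32(27), [369.0, 285.0])
tan (396, 18, 10, 33, -78, np.float64(8.9), np.int32(25), [346.0, 287.0])
clr (654, 54, 35, 44, -28, np.float64(72.4), np.int32(116), [379.0, 210.0])
clr (577, 129, 32, 46, -19, np.float64(73.1), np.int32(120), [344.0, 216.0])
clr (564, -6, 36, 45, -20, np.float64(72.5), np.int32(141), [386.0, 235.0])
pan (609, 60, 193, 218, -5, np.float64(57.4), np.int32(2831), [371.0, 223.0])
ledge (443, -207, 116, 141, 78, np.float64(110.0), np.int32(1941), [445.0, 290.0])
roof (592, -241, 133, 248, 77, np.float64(168.2), np.int32(3156), [484.0, 234.0])
flap [ 481.37815903 -218.07270103  137.2094545 ] [ 470.56863544 -263.31511977  115.39049798] [ 494.69468772 -167.92562821  157.35684101]
((482.2019958496094, -215.54110717773438), (97.32235717773438, 6.913135051727295), 77.74592590332031)
top
tan (503, 267, 20, 32, -36, np.float64(13.6), np.int32(65), [279.0, 229.0])
tan (433, 349, 24, 42, 1, np.float64(12.7), np.int32(100), [252.0, 253.0])
tan (415, 98, 12, 34, -36, np.float64(13.0), np.int32(46), [336.0, 259.0])
clr (657, 51, 32, 43, -27, np.float64(72.8), np.int32(149), [355.0, 175.0])
clr (579, 125, 33, 43, -26, np.float64(72.9), np.int32(148), [329.0, 202.0])
clr (567, -7, 32, 42, -17, np.float64(73.0), np.int32(137), [375.0, 207.0])
pan (612, 57, 189, 212, -5, np.float64(57.1), np.int32(4183), [352.0, 192.0])
ledge (442, -207, 115, 127, 77, np.float64(109.4), np.int32(1461), [448.0, 257.0])
roof (595, -238, 124, 246, 77, np.float64(167.4), np.int32(3763), [469.0, 195.0])
```

```bash
cat >> h.py <<'E'
def d(x,y,ztip,psi,legs=(),oh=173.4):
    """rows: tool-axis shift (cm) from the present pose to tip (x,y,ztip), then az (deg) to tool-y angle psi"""
    from rig import r
    from scipy.spatial.transform import Rotation as Ro
    s=r.observe(); R=Ro.from_quat(s["tcp_rot"]).as_matrix(); p=s["tool_pos"]
    cur=np.degrees(np.arctan2(R[1,1],R[0,1]))
    t=R.T@(np.array([x,y,ztip+oh])-p)/10
    a=(cur-psi+180)%360-180
    print("t=%.1f w=%.1f g=%.0f tip"%(s["time"],s["grip_width"],s["grasp_force"]),(p+R[:,2]*oh).round(1),"psi %.1f tz %s"%(cur,R[:,2].round(3)),"F",s["contact_force"].round(1),"q",s["joint_positions"].round(2))
    print("  shift cm",t.round(2),"az %.1f"%a)
    return t,a
E
python3 -c "
from h import *
d(566,-6,130,-19)"
```

```text
t=0.1 w=85.4 g=0 tip [119.6 484.9 230.5] psi 76.1 tz [-0.    -0.002 -1.   ] F [-0.   0.1 -0.7] q [ 1.33  0.24  0.    1.34 -0.    1.57]
  shift cm [-55.1  -36.99  10.12] az 95.1
```

Emit:
{"fn": "send_rows", "kwargs": {"gripper": -0.3, "increments": [{"tx": -2.75, "ty": -1.85}, {"tx": -2.75, "ty": -1.85}, {"tx": -2.75, "ty": -1.85}, {"tx": -2.75, "ty": -1.85}, {"tx": -2.75, "ty": -1.85}, {"tx": -2.75, "ty": -1.85}, {"tx": -2.75, "ty": -1.85}, {"tx": -2.75, "ty": -1.85}, {"tx": -2.75, "ty": -1.85}, {"tx": -2.75, "ty": -1.85}, {"tx": -2.75, "ty": -1.85}, {"tx": -2.75, "ty": -1.85}, {"tx": -2.75, "ty": -1.85}, {"tx": -2.75, "ty": -1.85}, {"tx": -2.75, "ty": -1.85}, {"tx": -2.75, "ty": -1.85}, {"tx": -2.75, "ty": -1.85}, {"tx": -2.75, "ty": -1.85}, {"tx": -2.75, "ty": -1.85}, {"tx": -2.75, "ty": -1.85}]}}

```text
invalid input at $.increments[0]: expected keys tx, ty, tz, ax, ay, az
```

Emit:
{"fn": "send_rows", "kwargs": {"increments": [{"az": 6.8, "tz": 0.6}, {"az": 6.8, "tz": 0.6}, {"az": 6.8, "tz": 0.6}, {"az": 6.8, "tz": 0.6}, {"az": 6.8, "tz": 0.6}, {"az": 6.8, "tz": 0.6}, {"az": 6.8, "tz": 0.6}, {"az": 6.8, "tz": 0.6}, {"az": 6.8, "tz": 0.6}, {"az": 6.8, "tz": 0.6}, {"az": 6.8, "tz": 0.6}, {"az": 6.8, "tz": 0.6}, {"az": 6.8, "tz": 0.6}, {"az": 6.8, "tz": 0.6}, {"tz": 0.8}, {"tz": 0.8}, {}]}}

```text
invalid input at $.increments[0]: expected keys tx, ty, tz, ax, ay, az
```

```bash
python3 - <<'E'
from h import *
from rig import r
d(566,-6,62,-19); print(r.finger_overhang)
f=grab("scene"); g=grab("top")
for F in (f,g):
  for t in rects(F,66,90,(500,700),(-60,170),False): print("clr",t)
c=cv2.resize(f["color"][130:280,300:500],None,fx=4,fy=4,interpolation=cv2.INTER_CUBIC); cv2.imwrite("pics/c3.png",c[:,:,::-1])
E
```

```text
t=0.1 w=85.4 g=0 tip [119.6 484.9 230.5] psi 76.1 tz [-0.    -0.002 -1.   ] F [-0.   0.1 -0.7] q [ 1.33  0.24  0.    1.34 -0.    1.57]
  shift cm [-55.1  -36.98  16.92] az 95.1
173.4
clr (654, 55, 33, 48, -23, np.float64(72.3), np.int32(119), [379.0, 210.0])
clr (578, 129, 31, 49, -16, np.float64(72.9), np.int32(118), [344.0, 216.0])
clr (562, -7, 35, 44, -23, np.float64(73.0), np.int32(138), [386.0, 235.0])
clr (657, 51, 32, 43, -26, np.float64(72.6), np.int32(148), [355.0, 175.0])
clr (581, 125, 32, 44, -21, np.float64(73.1), np.int32(145), [329.0, 202.0])
clr (567, -8, 33, 41, -18, np.float64(73.1), np.int32(137), [375.0, 207.0])
```

View pics/c3.png

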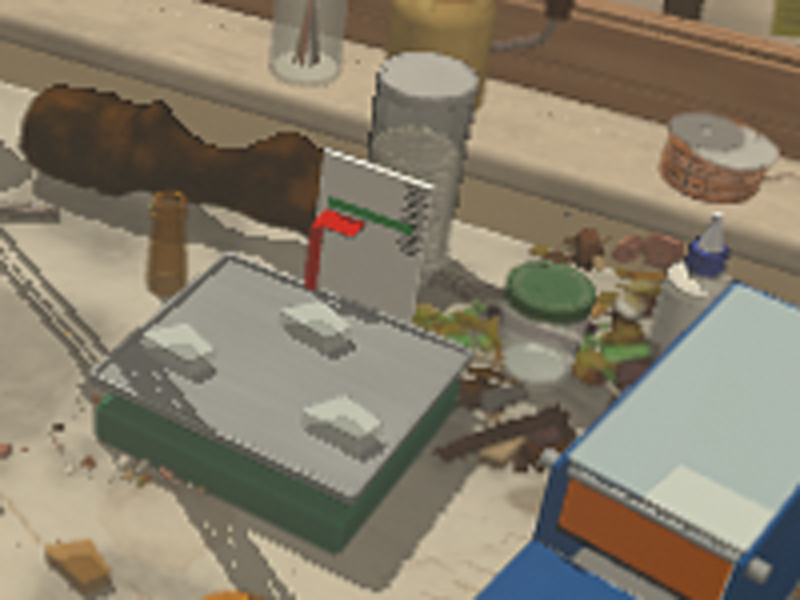

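The frame is unchanged, because each row needs all six keys. The flap shows at (640,540) in the crop and the pointer is just below the green band.

Emit:
{"fn": "send_rows", "kwargs": {"gripper": -0.3, "increments": [{"tx": -3.06, "ty": -2.05, "tz": 0, "ax": 0, "ay": 0, "az": 0}, {"tx": -3.06, "ty": -2.05, "tz": 0, "ax": 0, "ay": 0, "az": 0}, {"tx": -3.06, "ty": -2.05, "tz": 0, "ax": 0, "ay": 0, "az": 0}, {"tx": -3.06, "ty": -2.05, "tz": 0, "ax": 0, "ay": 0, "az": 0}, {"tx": -3.06, "ty": -2.05, "tz": 0, "ax": 0, "ay": 0, "az": 0}, {"tx": -3.06, "ty": -2.05, "tz": 0, "ax": 0, "ay": 0, "az": 0}, {"tx": -3.06, "ty": -2.05, "tz": 0, "ax": 0, "ay": 0, "az": 0}, {"tx": -3.06, "ty": -2.05, "tz": 0, "ax": 0, "ay": 0, "az": 0}, {"tx": -3.06, "ty": -2.05, "tz": 0, "ax": 0, "ay": 0, "az": 0}, {"tx": -3.06, "ty": -2.05, "tz": 0, "ax": 0, "ay": 0, "az": 0}, {"tx": -3.06, "ty": -2.05, "tz": 0, "ax": 0, "ay": 0, "az": 0}, {"tx": -3.06, "ty": -2.05, "tz": 0, "ax": 0, "ay": 0, "az": 0}, {"tx": -3.06, "ty": -2.05, "tz": 0, "ax": 0, "ay": 0, "az": 0}, {"tx": -3.06, "ty": -2.05, "tz": 0, "ax": 0, "ay": 0, "az": 0}, {"tx": -3.06, "ty": -2.05, "tz": 0, "ax": 0, "ay": 0, "az": 0}, {"tx": -3.06, "ty": -2.05, "tz": 0, "ax": 0, "ay": 0, "az": 0}, {"tx": -3.06, "ty": -2.05, "tz": 0, "ax": 0, "ay": 0, "az": 0}, {"tx": -3.06, "ty": -2.05, "tz": 0, "ax": 0, "ay": 0, "az": 0}]}}

```text
time: 1.7
tool_pos: [567.0, -6.4, 404.4]
tcp_rot: [0.121, 0.993, 0.0, -0.0]
contact_force: [0.7, 0.6, 0.1]
grip_width: 55.3
grasp_force: 0.0
```

Emit:
{"fn": "send_rows", "kwargs": {"increments": [{"tx": 0, "ty": 0, "tz": 0.7, "ax": 0, "ay": 0, "az": 6.8}, {"tx": 0, "ty": 0, "tz": 0.7, "ax": 0, "ay": 0, "az": 6.8}, {"tx": 0, "ty": 0, "tz": 0.7, "ax": 0, "ay": 0, "az": 6.8}, {"tx": 0, "ty": 0, "tz": 0.7, "ax": 0, "ay": 0, "az": 6.8}, {"tx": 0, "ty": 0, "tz": 0.7, "ax": 0, "ay": 0, "az": 6.8}, {"tx": 0, "ty": 0, "tz": 0.7, "ax": 0, "ay": 0, "az": 6.8}, {"tx": 0, "ty": 0, "tz": 0.7, "ax": 0, "ay": 0, "az": 6.8}, {"tx": 0, "ty": 0, "tz": 0.7, "ax": 0, "ay": 0, "az": 6.8}, {"tx": 0, "ty": 0, "tz": 0.7, "ax": 0, "ay": 0, "az": 6.8}, {"tx": 0, "ty": 0, "tz": 0.7, "ax": 0, "ay": 0, "az": 6.8}, {"tx": 0, "ty": 0, "tz": 0.7, "ax": 0, "ay": 0, "az": 6.8}, {"tx": 0, "ty": 0, "tz": 0.7, "ax": 0, "ay": 0, "az": 6.8}, {"tx": 0, "ty": 0, "tz": 0.7, "ax": 0, "ay": 0, "az": 6.8}, {"tx": 0, "ty": 0, "tz": 0.7, "ax": 0, "ay": 0, "az": 6.8}, {"tx": 0, "ty": 0, "tz": 0, "ax": 0, "ay": 0, "az": 0}]}}

```text
time: 2.95
tool_pos: [565.5, -4.7, 304.9]
tcp_rot: [0.815, 0.58, -0.001, -0.001]
contact_force: [-0.6, 0.2, 0.0]
grip_width: 55.5
grasp_force: 0.0
```

```bash
python3 - <<'E'
from h import *
from rig import r
d(566,-6,62,-19); print(r.finger_overhang)
f=grab("scene")
c=cv2.resize(f["color"][130:280,300:500],None,fx=4,fy=4,interpolation=cv2.INTER_CUBIC); cv2.imwrite("pics/c4.png",c[:,:,::-1])
# lowest points seen of fingers
W=cloud(f); m=(W[...,2]>85)&(W[...,2]<230)&(abs(W[...,0]-566)<60)&(abs(W[...,1]+6)<60)
p=W[m]
for z in range(85,200,8):
    q=p[(p[:,2]>=z)&(p[:,2]<z+8)]
    if len(q): print(z,len(q),q.min(0).round(),q.max(0).round())
E
```

```text
t=3.0 w=55.5 g=0 tip [564.9  -4.7 131.5] psi -19.2 tz [-0.004  0.    -1.   ] F [-0.6  0.2  0. ] q [-0.01  0.43  0.01  1.15 -0.    1.9 ]
  shift cm [-0.1   0.12  6.94] az -0.2
173.4
133 17 [526. -25. 135.] [597.  11. 141.]
141 35 [523. -25. 141.] [599.  15. 149.]
149 49 [520. -24. 149.] [596.  16. 157.]
157 44 [522. -26. 157.] [594.  17. 165.]
165 44 [522. -24. 165.] [601.  13. 173.]
173 28 [521. -32. 173.] [610.   4. 181.]
181 64 [507. -35. 181.] [615.  25. 189.]
189 64 [508. -35. 189.] [624.  28. 197.]
197 63 [506. -35. 198.] [616.  28. 205.]
```

View pics/c4.png

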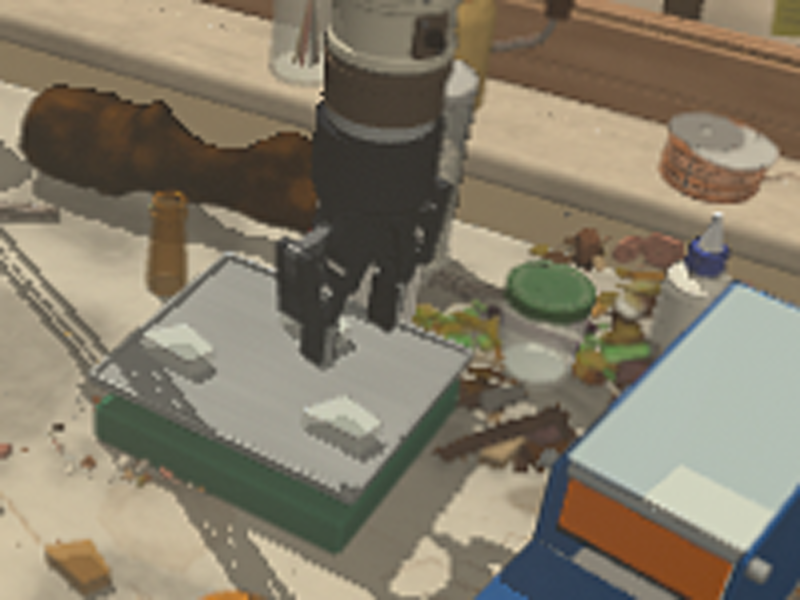

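Gripper is squarely over the right-hand clear, fingers on either side (about (320,345) and (385,310) in the crop). Descend, grip, lift.

Emit:
{"fn": "send_rows", "kwargs": {"increments": [{"tx": 0, "ty": 0.1, "tz": 1.4, "ax": 0, "ay": 0, "az": 0}, {"tx": 0, "ty": 0, "tz": 1.4, "ax": 0, "ay": 0, "az": 0}, {"tx": 0, "ty": 0, "tz": 1.4, "ax": 0, "ay": 0, "az": 0}, {"tx": 0, "ty": 0, "tz": 1.4, "ax": 0, "ay": 0, "az": 0}, {"tx": 0, "ty": 0, "tz": 1.4, "ax": 0, "ay": 0, "az": 0}, {"tx": 0, "ty": 0, "tz": 0, "ax": 0, "ay": 0, "az": 0}]}}

```text
time: 3.5
tool_pos: [566.0, -5.0, 234.3]
tcp_rot: [0.814, 0.581, -0.002, -0.001]
contact_force: [-1.8, 0.5, -0.4]
grip_width: 55.5
grasp_force: 0.0
```

Emit:
{"fn": "send_rows", "kwargs": {"gripper": 1, "increments": [{"tx": 0, "ty": 0, "tz": 0, "ax": 0, "ay": 0, "az": 0}, {"tx": 0, "ty": 0, "tz": 0, "ax": 0, "ay": 0, "az": 0}, {"tx": 0, "ty": 0, "tz": 0, "ax": 0, "ay": 0, "az": 0}, {"tx": 0, "ty": 0, "tz": 0, "ax": 0, "ay": 0, "az": 0}, {"tx": 0, "ty": 0, "tz": 0, "ax": 0, "ay": 0, "az": 0}, {"tx": 0, "ty": 0, "tz": 0, "ax": 0, "ay": 0, "az": 0}]}}

```text
time: 4.0
tool_pos: [567.4, -5.0, 237.4]
tcp_rot: [0.814, 0.58, 0.001, 0.0]
contact_force: [0.1, 0.0, 0.5]
grip_width: 29.2
grasp_force: 58.0
```

Emit:
{"fn": "send_rows", "kwargs": {"increments": [{"tx": 0, "ty": 0, "tz": -1, "ax": 0, "ay": 0, "az": 0}, {"tx": 0, "ty": 0, "tz": -2, "ax": 0, "ay": 0, "az": 0}, {"tx": 0, "ty": 0, "tz": -3, "ax": 0, "ay": 0, "az": 0}, {"tx": 0, "ty": 0, "tz": -3, "ax": 0, "ay": 0, "az": 0}, {"tx": 0, "ty": 0, "tz": -3, "ax": 0, "ay": 0, "az": 0}, {"tx": 0, "ty": 0, "tz": 0, "ax": 0, "ay": 0, "az": 0}]}}

```text
time: 4.5
tool_pos: [568.6, -5.1, 364.5]
tcp_rot: [0.814, 0.58, 0.005, 0.004]
contact_force: [1.5, -0.2, 0.7]
grip_width: 28.9
grasp_force: 58.1
```

```bash
python3 -c "
from h import *
c,s=np.cos(np.radians(-12.5)),np.sin(np.radians(-12.5))
print(426+16*c,-202.5+16*s)
d(426+16*c,-202.5+16*s,140,77.5)
"
```

```text
441.62073611391895 -205.96303382300965
t=4.5 w=28.9 g=58 tip [570.8  -5.1 191.1] psi -19.1 tz [ 0.012 -0.    -1.   ] F [ 1.5 -0.2  0.7] q [-0.01  0.39  0.11  1.28 -0.    1.89]
  shift cm [-23.16  -5.51   4.95] az -96.6
```

Emit:
{"fn": "send_rows", "kwargs": {"increments": [{"tx": -2.9, "ty": -0.69, "tz": 0, "ax": 0, "ay": 0, "az": 0}, {"tx": -2.9, "ty": -0.69, "tz": 0, "ax": 0, "ay": 0, "az": 0}, {"tx": -2.9, "ty": -0.69, "tz": 0, "ax": 0, "ay": 0, "az": 0}, {"tx": -2.9, "ty": -0.69, "tz": 0, "ax": 0, "ay": 0, "az": 0}, {"tx": -2.9, "ty": -0.69, "tz": 0, "ax": 0, "ay": 0, "az": 0}, {"tx": -2.9, "ty": -0.69, "tz": 0, "ax": 0, "ay": 0, "az": 0}, {"tx": -2.9, "ty": -0.69, "tz": 0, "ax": 0, "ay": 0, "az": 0}, {"tx": -2.9, "ty": -0.69, "tz": 0, "ax": 0, "ay": 0, "az": 0}]}}

```text
time: 5.17
tool_pos: [438.0, -207.2, 357.1]
tcp_rot: [0.814, 0.58, 0.0, 0.0]
contact_force: [0.1, 0.1, 0.3]
grip_width: 28.9
grasp_force: 58.1
```

Emit:
{"fn": "send_rows", "kwargs": {"increments": [{"tx": 0, "ty": 0, "tz": 0, "ax": 0, "ay": 0, "az": -6.9}, {"tx": 0, "ty": 0, "tz": 0, "ax": 0, "ay": 0, "az": -6.9}, {"tx": 0, "ty": 0, "tz": 0, "ax": 0, "ay": 0, "az": -6.9}, {"tx": 0, "ty": 0, "tz": 0, "ax": 0, "ay": 0, "az": -6.9}, {"tx": 0, "ty": 0, "tz": 0, "ax": 0, "ay": 0, "az": -6.9}, {"tx": 0, "ty": 0, "tz": 0, "ax": 0, "ay": 0, "az": -6.9}, {"tx": 0, "ty": 0, "tz": 0, "ax": 0, "ay": 0, "az": -6.9}, {"tx": 0, "ty": 0, "tz": 0, "ax": 0, "ay": 0, "az": -6.9}, {"tx": 0, "ty": 0, "tz": 0, "ax": 0, "ay": 0, "az": -6.9}, {"tx": 0, "ty": 0, "tz": 0, "ax": 0, "ay": 0, "az": -6.9}, {"tx": 0, "ty": 0, "tz": 0, "ax": 0, "ay": 0, "az": -6.9}, {"tx": 0, "ty": 0, "tz": 0, "ax": 0, "ay": 0, "az": -6.9}, {"tx": 0, "ty": 0, "tz": 0, "ax": 0, "ay": 0, "az": -6.9}, {"tx": 0, "ty": 0, "tz": 0, "ax": 0, "ay": 0, "az": -6.9}, {"tx": 0, "ty": 0, "tz": 0, "ax": 0, "ay": 0, "az": 0}]}}

```text
time: 6.42
tool_pos: [438.9, -206.2, 357.0]
tcp_rot: [0.107, 0.994, 0.0, -0.0]
contact_force: [-0.4, 0.5, -0.7]
grip_width: 29.2
grasp_force: 58.1
```

```bash
python3 -c "
from h import *
d(441.5,-206,114,77.5)
f=grab('scene')
W=cloud(f)
# pan level now
m=(abs(W[...,0]-610)<80)&(abs(W[...,1]-58)<90)
print('pan z',np.median(W[m][:,2]),np.percentile(W[m][:,2],20))
c=cv2.resize(f['color'][150:350,320:540],None,fx=3,fy=3,interpolation=cv2.INTER_CUBIC); cv2.imwrite('pics/c5.png',c[:,:,::-1])
"
```

```text
t=6.4 w=29.2 g=58 tip [ 438.9 -206.2  183.6] psi 77.7 tz [-0.  0. -1.] F [-0.4  0.5 -0.7] q [-0.44  0.24 -0.13  1.21 -0.   -0.22]
  shift cm [-0.25  0.07  6.96] az 0.2
pan z 71.15449559716323 32.9517333276654
```

View pics/c5.png

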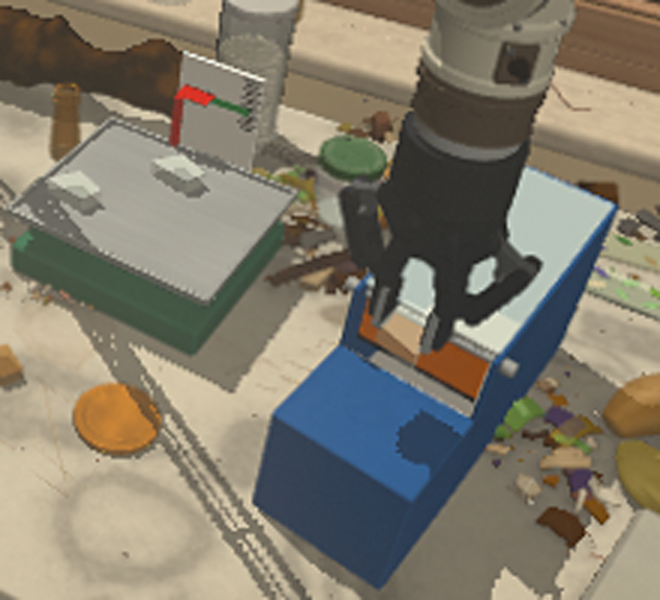

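Pan shows two clears with pointer just above the band; the held clear hangs over the ledge (crop about (400,340)) in front of the orange flap. Lower it.

Emit:
{"fn": "send_rows", "kwargs": {"increments": [{"tx": -0.2, "ty": 0, "tz": 2, "ax": 0, "ay": 0, "az": 0}, {"tx": 0, "ty": 0, "tz": 2, "ax": 0, "ay": 0, "az": 0}, {"tx": 0, "ty": 0, "tz": 1.5, "ax": 0, "ay": 0, "az": 0}, {"tx": 0, "ty": 0, "tz": 0.6, "ax": 0, "ay": 0, "az": 0}, {"tx": 0, "ty": 0, "tz": 0.4, "ax": 0, "ay": 0, "az": 0}, {"tx": 0, "ty": 0, "tz": 0, "ax": 0, "ay": 0, "az": 0}]}}

```text
time: 6.97
tool_pos: [441.1, -206.7, 291.7]
tcp_rot: [0.109, 0.994, 0.0, -0.0]
contact_force: [-0.3, 0.9, -0.1]
grip_width: 29.3
grasp_force: 58.1
```

Emit:
{"fn": "send_rows", "kwargs": {"increments": [{"tx": 0, "ty": 0, "tz": 0.2, "ax": 0, "ay": 0, "az": 0}, {"tx": 0, "ty": 0, "tz": 0, "ax": 0, "ay": 0, "az": 0}]}}

```text
time: 7.13
tool_pos: [441.6, -207.0, 290.8]
tcp_rot: [0.109, 0.994, -0.0, 0.001]
contact_force: [0.4, 0.5, 0.4]
grip_width: 28.7
grasp_force: 58.3
```

Emit:
{"fn": "send_rows", "kwargs": {"increments": [{"tx": 0, "ty": 0, "tz": 0.2, "ax": 0, "ay": 0, "az": 0}, {"tx": 0, "ty": 0, "tz": 0.1, "ax": 0, "ay": 0, "az": 0}, {"tx": 0, "ty": 0, "tz": 0, "ax": 0, "ay": 0, "az": 0}]}}

```text
time: 7.38
tool_pos: [441.4, -206.8, 290.7]
tcp_rot: [0.109, 0.994, -0.001, 0.002]
contact_force: [-7.2, 3.5, 20.7]
grip_width: 28.6
grasp_force: 60.0
```

Emit:
{"fn": "send_rows", "kwargs": {"increments": [{"tx": 0, "ty": 0, "tz": 0.2, "ax": 0, "ay": 0, "az": 0}, {"tx": 0, "ty": 0, "tz": 0, "ax": 0, "ay": 0, "az": 0}]}}

```text
time: 7.55
tool_pos: [441.2, -206.8, 290.6]
tcp_rot: [0.109, 0.994, -0.001, 0.003]
contact_force: [-10.4, 4.3, 33.1]
grip_width: 28.7
grasp_force: 61.1
```

Emit:
{"fn": "send_rows", "kwargs": {"increments": [{"tx": 0, "ty": 0, "tz": -0.4, "ax": 0, "ay": 0, "az": 0}, {"tx": 0, "ty": 0, "tz": 0, "ax": 0, "ay": 0, "az": 0}]}}

```text
time: 7.72
tool_pos: [441.7, -207.0, 291.0]
tcp_rot: [0.109, 0.994, -0.001, 0.002]
contact_force: [0.5, -1.1, -1.0]
grip_width: 28.6
grasp_force: 58.1
```

Emit:
{"fn": "send_rows", "kwargs": {"gripper": -0.3, "increments": [{"tx": 0, "ty": 0, "tz": 0, "ax": 0, "ay": 0, "az": 0}, {"tx": 0, "ty": 0, "tz": 0, "ax": 0, "ay": 0, "az": 0}, {"tx": 0, "ty": 0, "tz": 0, "ax": 0, "ay": 0, "az": 0}, {"tx": 0, "ty": 0, "tz": 0, "ax": 0, "ay": 0, "az": 0}, {"tx": 0, "ty": 0, "tz": -2, "ax": 0, "ay": 0, "az": 0}, {"tx": 0, "ty": 0, "tz": -2.5, "ax": 0, "ay": 0, "az": 0}, {"tx": 0, "ty": 0, "tz": -2.5, "ax": 0, "ay": 0, "az": 0}, {"tx": 0, "ty": 0, "tz": 0, "ax": 0, "ay": 0, "az": 0}]}}

```text
time: 8.38
tool_pos: [442.6, -207.4, 363.1]
tcp_rot: [0.108, 0.994, -0.001, 0.004]
contact_force: [1.3, -0.7, 0.5]
grip_width: 55.5
grasp_force: 0.0
```

```bash
python3 -c "
from h import *
f=grab('scene'); g=grab('top')
for F in (f,g):
  for t in rects(F,8,19,(250,650),(-120,450),True): print('tan',t)
  for t in rects(F,115,135,(380,475),(-270,-140),False): print('ledge',t)
  for t in rects(F,64,77,(480,730),(-80,180),False,300): print('pan',t)
d(409,106,60,-22)
d(412,201,60,77)
"
```

```text
tan (497, 273, 29, 41, 27, np.float64(12.9), np.int32(87), [289.0, 230.0])
tan (413, 201, 29, 42, 74, np.float64(12.4), np.int32(102), [292.0, 255.0])
tan (407, 107, 29, 41, -32, np.float64(12.4), np.int32(114), [320.0, 270.0])
tan (414, 20, 15, 56, 78, np.float64(9.3), np.int32(44), [350.0, 282.0])
tan (431, -24, 15, 54, -29, np.float64(9.0), np.int32(47), [368.0, 284.0])
ledge (442, -208, 33, 45, 77, np.float64(125.2), np.int32(227), [449.0, 280.0])
ledge (473, -253, 4, 21, -6, np.float64(124.2), np.int32(50), [475.0, 279.0])
pan (609, 59, 195, 216, -5, np.float64(71.7), np.int32(2975), [372.0, 220.0])
tan (503, 267, 20, 32, -36, np.float64(12.6), np.int32(62), [279.0, 229.0])
tan (433, 348, 24, 39, -1, np.float64(12.4), np.int32(97), [252.0, 252.0])
tan (415, 98, 12, 34, -36, np.float64(12.8), np.int32(46), [336.0, 259.0])
ledge (431, -207, 12, 35, -14, np.float64(124.8), np.int32(47), [452.0, 257.0])
pan (612, 57, 190, 212, -5, np.float64(71.5), np.int32(4435), [353.0, 192.0])
t=8.5 w=55.5 g=0 tip [ 441.8 -207.   185.9] psi 77.5 tz [ 0.002 -0.001 -1.   ] F [-1.2 -0.6 -0.5] q [-0.44  0.24 -0.12  1.21 -0.   -0.22]
  shift cm [ 9.95 29.86 12.56] az 99.5
t=8.5 w=55.5 g=0 tip [ 441.8 -207.   185.9] psi 77.5 tz [ 0.002 -0.001 -1.   ] F [-1.2 -0.6 -0.5] q [-0.44  0.24 -0.12  1.21 -0.   -0.22]
  shift cm [11.7  39.2  12.55] az 0.5
```

Emit:
{"fn": "send_rows", "kwargs": {"increments": [{"tx": 0.9, "ty": 3.02, "tz": 0.5, "ax": 0, "ay": 0, "az": 0}, {"tx": 0.9, "ty": 3.02, "tz": 0.9, "ax": 0, "ay": 0, "az": 0}, {"tx": 0.9, "ty": 3.02, "tz": 0.9, "ax": 0, "ay": 0, "az": 0}, {"tx": 0.9, "ty": 3.02, "tz": 0.9, "ax": 0, "ay": 0, "az": 0}, {"tx": 0.9, "ty": 3.02, "tz": 0.9, "ax": 0, "ay": 0, "az": 0}, {"tx": 0.9, "ty": 3.02, "tz": 0.9, "ax": 0, "ay": 0, "az": 0}, {"tx": 0.9, "ty": 3.02, "tz": 0.9, "ax": 0, "ay": 0, "az": 0}, {"tx": 0.9, "ty": 3.02, "tz": 0.9, "ax": 0, "ay": 0, "az": 0}, {"tx": 0.9, "ty": 3.02, "tz": 0.9, "ax": 0, "ay": 0, "az": 0}, {"tx": 0.9, "ty": 3.02, "tz": 0.9, "ax": 0, "ay": 0, "az": 0}, {"tx": 0.9, "ty": 3.02, "tz": 0.9, "ax": 0, "ay": 0, "az": 0}, {"tx": 0.9, "ty": 3.02, "tz": 0.9, "ax": 0, "ay": 0, "az": 0}, {"tx": 0.9, "ty": 3.02, "tz": 0.9, "ax": 0, "ay": 0, "az": 0}, {"tx": 0, "ty": 0, "tz": 0, "ax": 0, "ay": 0, "az": 0}, {"tx": 0, "ty": 0, "tz": 0, "ax": 0, "ay": 0, "az": 0}]}}

```text
time: 9.73
tool_pos: [410.3, 202.8, 243.7]
tcp_rot: [0.107, 0.994, -0.001, -0.002]
contact_force: [0.4, -0.8, -0.0]
grip_width: 55.7
grasp_force: 0.0
```

```bash
python3 -c "
from h import *
d(413,201,6,76)
f=grab('scene')
for t in rects(f,8,19,(250,650),(-120,450),True): print('tan',t)
"
```

```text
t=9.7 w=55.7 g=0 tip [409.6 202.4  70.3] psi 77.8 tz [-0.004 -0.002 -1.   ] F [ 0.4 -0.8 -0. ] q [ 0.46  0.3  -0.37  0.91 -0.    0.67]
  shift cm [-0.32 -0.1   6.43] az 1.8
tan (495, 274, 15, 29, -54, np.float64(13.2), np.int32(34), [287.0, 230.0])
tan (428, 351, 27, 40, -11, np.float64(11.9), np.int32(85), [253.0, 234.0])
tan (413, 202, 27, 43, 80, np.float64(12.8), np.int32(98), [292.0, 255.0])
tan (406, 108, 30, 41, -34, np.float64(12.4), np.int32(117), [319.0, 270.0])
tan (436, 2, 14, 36, 15, np.float64(9.1), np.int32(31), [360.0, 279.0])
tan (420, -36, 10, 36, -72, np.float64(8.9), np.int32(30), [371.0, 291.0])
tan (389, 14, 17, 32, -79, np.float64(8.8), np.int32(33), [348.0, 290.0])
```

Emit:
{"fn": "send_rows", "kwargs": {"increments": [{"tx": -0.3, "ty": 0, "tz": 1.5, "ax": 0, "ay": 0, "az": 0}, {"tx": 0, "ty": 0, "tz": 1.5, "ax": 0, "ay": 0, "az": 0}, {"tx": 0, "ty": 0, "tz": 1.5, "ax": 0, "ay": 0, "az": 0}, {"tx": 0, "ty": 0, "tz": 1.2, "ax": 0, "ay": 0, "az": 0}, {"tx": 0, "ty": 0, "tz": 0.7, "ax": 0, "ay": 0, "az": 0}, {"tx": 0, "ty": 0, "tz": 0, "ax": 0, "ay": 0, "az": 0}]}}

```text
time: 10.28
tool_pos: [413.8, 199.6, 180.3]
tcp_rot: [0.11, 0.994, -0.001, -0.002]
contact_force: [-0.1, 0.3, -0.1]
grip_width: 55.6
grasp_force: 0.0
```

Emit:
{"fn": "send_rows", "kwargs": {"gripper": 1, "increments": [{"tx": 0, "ty": 0, "tz": 0, "ax": 0, "ay": 0, "az": 0}, {"tx": 0, "ty": 0, "tz": 0, "ax": 0, "ay": 0, "az": 0}, {"tx": 0, "ty": 0, "tz": 0, "ax": 0, "ay": 0, "az": 0}, {"tx": 0, "ty": 0, "tz": 0, "ax": 0, "ay": 0, "az": 0}, {"tx": 0, "ty": 0, "tz": 0, "ax": 0, "ay": 0, "az": 0}, {"tx": 0, "ty": 0, "tz": 0, "ax": 0, "ay": 0, "az": 0}]}}

```text
time: 10.78
tool_pos: [414.9, 201.2, 182.9]
tcp_rot: [0.109, 0.994, 0.0, 0.001]
contact_force: [-1.0, -1.7, 7.3]
grip_width: 24.8
grasp_force: 58.6
```

Emit:
{"fn": "send_rows", "kwargs": {"increments": [{"tx": 0, "ty": 0, "tz": -1, "ax": 0, "ay": 0, "az": 0}, {"tx": 0, "ty": 0, "tz": -2, "ax": 0, "ay": 0, "az": 0}, {"tx": 0, "ty": 0, "tz": -3, "ax": 0, "ay": 0, "az": 0}, {"tx": 0, "ty": 0, "tz": -3, "ax": 0, "ay": 0, "az": 0}, {"tx": 0, "ty": 0, "tz": -3, "ax": 0, "ay": 0, "az": 0}, {"tx": 0, "ty": 0, "tz": 0, "ax": 0, "ay": 0, "az": 0}]}}

```text
time: 11.28
tool_pos: [416.6, 202.4, 307.9]
tcp_rot: [0.108, 0.994, 0.003, 0.005]
contact_force: [0.7, 0.8, -0.9]
grip_width: 24.7
grasp_force: 58.6
```

```bash
python3 -c "
from h import *
d(562,20,95,77.5)
"
```

```text
t=11.3 w=24.7 g=59 tip [418.4 203.3 134.5] psi 77.6 tz [ 0.011  0.005 -1.   ] F [ 0.7  0.8 -0.9] q [ 0.45  0.23 -0.27  1.06  0.    0.67]
  shift cm [-18.09 -14.7    4.01] az 0.1
```

Emit:
{"fn": "send_rows", "kwargs": {"increments": [{"tx": -2.26, "ty": -1.84, "tz": 0, "ax": 0, "ay": 0, "az": 0}, {"tx": -2.26, "ty": -1.84, "tz": 0, "ax": 0, "ay": 0, "az": 0}, {"tx": -2.26, "ty": -1.84, "tz": 0, "ax": 0, "ay": 0, "az": 0}, {"tx": -2.26, "ty": -1.84, "tz": 0, "ax": 0, "ay": 0, "az": 0}, {"tx": -2.26, "ty": -1.84, "tz": 0, "ax": 0, "ay": 0, "az": 0}, {"tx": -2.26, "ty": -1.84, "tz": 0, "ax": 0, "ay": 0, "az": 0}, {"tx": -2.26, "ty": -1.84, "tz": 0, "ax": 0, "ay": 0, "az": 0}, {"tx": -2.26, "ty": -1.84, "tz": 0, "ax": 0, "ay": 0, "az": 0}, {"tx": 0, "ty": 0, "tz": 1.5, "ax": 0, "ay": 0, "az": 0}, {"tx": 0, "ty": 0, "tz": 1.5, "ax": 0, "ay": 0, "az": 0}, {"tx": 0, "ty": 0, "tz": 0, "ax": 0, "ay": 0, "az": 0}, {"tx": 0, "ty": 0, "tz": 0, "ax": 0, "ay": 0, "az": 0}]}}

```text
time: 12.28
tool_pos: [558.7, 18.4, 270.7]
tcp_rot: [0.108, 0.994, -0.0, -0.001]
contact_force: [0.9, -0.1, -0.8]
grip_width: 24.2
grasp_force: 58.7
```

```bash
python3 -c "
from h import *
d(562,20,81,77.5)
"
```

```text
t=12.3 w=24.2 g=59 tip [558.2  18.5  97.3] psi 77.5 tz [-0.003  0.    -1.   ] F [ 0.9 -0.1 -0.8] q [ 0.03  0.45 -0.06  1.07  0.    0.25]
  shift cm [-0.29  0.22  1.63] az 0.0
```

Emit:
{"fn": "send_rows", "kwargs": {"increments": [{"tx": 0, "ty": 0, "tz": 1.0, "ax": 0, "ay": 0, "az": 0}, {"tx": 0, "ty": 0, "tz": 0.7, "ax": 0, "ay": 0, "az": 0}, {"tx": 0, "ty": 0, "tz": 0, "ax": 0, "ay": 0, "az": 0}]}}

```text
time: 12.53
tool_pos: [558.7, 18.9, 253.6]
tcp_rot: [0.108, 0.994, -0.0, -0.001]
contact_force: [0.1, 0.3, -0.5]
grip_width: 24.8
grasp_force: 58.7
```

Emit:
{"fn": "send_rows", "kwargs": {"gripper": -0.3, "increments": [{"tx": 0, "ty": 0, "tz": 0, "ax": 0, "ay": 0, "az": 0}, {"tx": 0, "ty": 0, "tz": 0, "ax": 0, "ay": 0, "az": 0}, {"tx": 0, "ty": 0, "tz": 0, "ax": 0, "ay": 0, "az": 0}, {"tx": 0, "ty": 0, "tz": 0, "ax": 0, "ay": 0, "az": 0}, {"tx": 0, "ty": 0, "tz": -2, "ax": 0, "ay": 0, "az": 0}, {"tx": 0, "ty": 0, "tz": -3, "ax": 0, "ay": 0, "az": 0}, {"tx": 0, "ty": 0, "tz": -3, "ax": 0, "ay": 0, "az": 0}, {"tx": 1, "ty": 3, "tz": -2, "ax": 0, "ay": 0, "az": 0}, {"tx": 2, "ty": 3, "tz": 0, "ax": 0, "ay": 0, "az": 0}, {"tx": 2, "ty": 3, "tz": 0, "ax": 0, "ay": 0, "az": 0}, {"tx": 2, "ty": 3, "tz": 0, "ax": 0, "ay": 0, "az": 0}, {"tx": 0, "ty": 0, "tz": 0, "ax": 0, "ay": 0, "az": 0}]}}

```text
time: 13.53
tool_pos: [514.8, 155.5, 355.4]
tcp_rot: [0.105, 0.994, 0.001, -0.0]
contact_force: [0.8, -0.6, -0.2]
grip_width: 55.7
grasp_force: 0.0
```

```bash
cat >> h.py <<'E'
def panz(f):
    W=cloud(f); x,y=W[...,0]-610.5,W[...,1]-58
    m=(abs(x)<80)&(abs(y)<95)&(W[...,2]>30)&(W[...,2]<110)
    z=W[m][:,2]; h,e=np.histogram(z,bins=np.arange(30,110,1)); k=e[h.argmax()]
    return np.mean(z[abs(z-k-.5)<3])
E
python3 -c "
from h import *
f=grab('scene'); g=grab('top')
print(panz(f),panz(g))
for n in('scene','top'):
  F=dict(np.load(n+'0.npz')); print('start',panz(F))
W=cloud(f)
for t in rects(f,8,19,(250,650),(60,450),True): print('tan',t)
d(407,107,60,-26)
c=cv2.resize(f['color'][150:270,310:470],None,fx=5,fy=5,interpolation=cv2.INTER_CUBIC); cv2.imwrite('pics/c6.png',c[:,:,::-1])
"
```

```text
65.88412976112971 65.54397681665196
start 57.202081779046175
start 57.2426719086302
tan (497, 274, 30, 41, 31, np.float64(12.3), np.int32(86), [288.0, 230.0])
tan (428, 351, 26, 40, -9, np.float64(12.2), np.int32(83), [253.0, 233.0])
tan (407, 107, 29, 42, -31, np.float64(12.6), np.int32(114), [320.0, 270.0])
t=13.6 w=55.7 g=0 tip [516.4 152.  181.7] psi 77.7 tz [ 0.001 -0.    -1.   ] F [ 0.   0.1 -0. ] q [ 0.29  0.34  0.01  1.24 -0.    0.5 ]
  shift cm [ 9.73 -6.73 12.16] az 103.7
```

View pics/c6.png

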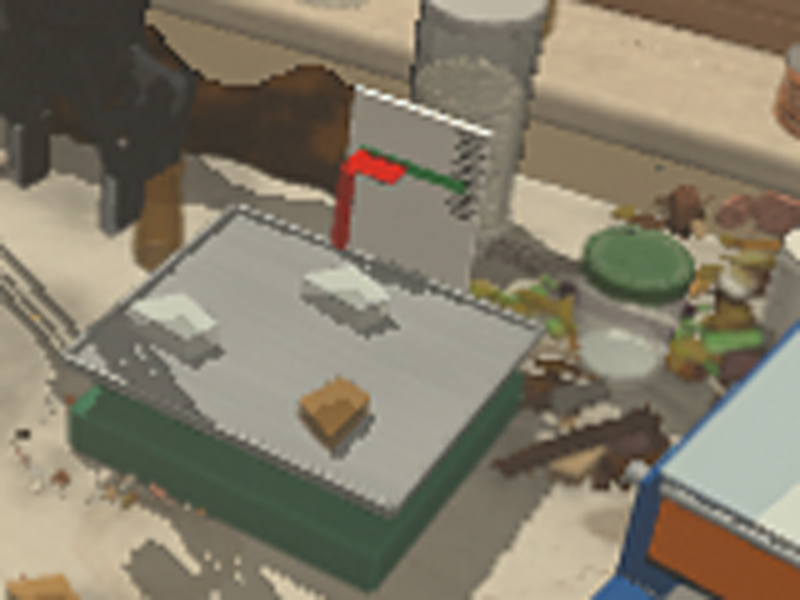

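Two clears and one tan are on the pan, with the pointer overlapping the green band (pan about 34.3 mm sunk, ~143 g). Next tan goes to the ledge.

Emit:
{"fn": "send_rows", "kwargs": {"increments": [{"tx": 2.45, "ty": -1.7, "tz": 0, "ax": 0, "ay": 0, "az": 0}, {"tx": 2.45, "ty": -1.7, "tz": 0, "ax": 0, "ay": 0, "az": 0}, {"tx": 2.45, "ty": -1.7, "tz": 0, "ax": 0, "ay": 0, "az": 0}, {"tx": 2.45, "ty": -1.7, "tz": 0, "ax": 0, "ay": 0, "az": 0}, {"tx": 0, "ty": 0, "tz": 0.9, "ax": 0, "ay": 0, "az": -6.65}, {"tx": 0, "ty": 0, "tz": 0.9, "ax": 0, "ay": 0, "az": -6.65}, {"tx": 0, "ty": 0, "tz": 0.9, "ax": 0, "ay": 0, "az": -6.65}, {"tx": 0, "ty": 0, "tz": 0.9, "ax": 0, "ay": 0, "az": -6.65}, {"tx": 0, "ty": 0, "tz": 0.9, "ax": 0, "ay": 0, "az": -6.65}, {"tx": 0, "ty": 0, "tz": 0.9, "ax": 0, "ay": 0, "az": -6.65}, {"tx": 0, "ty": 0, "tz": 0.9, "ax": 0, "ay": 0, "az": -6.65}, {"tx": 0, "ty": 0, "tz": 0.9, "ax": 0, "ay": 0, "az": -6.65}, {"tx": 0, "ty": 0, "tz": 0.9, "ax": 0, "ay": 0, "az": -6.65}, {"tx": 0, "ty": 0, "tz": 0.9, "ax": 0, "ay": 0, "az": -6.65}, {"tx": 0, "ty": 0, "tz": 0.9, "ax": 0, "ay": 0, "az": -6.65}, {"tx": 0, "ty": 0, "tz": 0, "ax": 0, "ay": 0, "az": 0}, {"tx": 0, "ty": 0, "tz": 0, "ax": 0, "ay": 0, "az": 0}]}}

```text
time: 15.05
tool_pos: [406.6, 104.6, 255.6]
tcp_rot: [-0.503, 0.864, 0.0, -0.0]
contact_force: [0.4, -0.2, 0.3]
grip_width: 55.4
grasp_force: 0.0
```

```bash
python3 -c "
from h import *
f=grab('scene'); g=grab('top')
print(panz(f),panz(g))
for t in rects(f,8,19,(250,650),(60,450),True): print('tan',t)
d(407,107,10,151)
"
```

```text
65.8092352478635 65.57105145207841
tan (494, 272, 30, 31, -81, np.float64(12.7), np.int32(64), [287.0, 230.0])
tan (427, 351, 28, 41, -12, np.float64(12.7), np.int32(85), [253.0, 234.0])
tan (407, 107, 28, 43, -29, np.float64(12.4), np.int32(118), [320.0, 270.0])
t=15.2 w=55.7 g=0 tip [407.1 105.   82.9] psi 150.5 tz [ 0.001  0.    -1.   ] F [ 0.2 -0.  -0.4] q [ 0.25  0.22 -0.44  0.91 -0.   -0.8 ]
  shift cm [-0.17  0.1   7.29] az -0.5
```

Emit:
{"fn": "send_rows", "kwargs": {"increments": [{"tx": -0.1, "ty": 0.1, "tz": 1.5, "ax": 0, "ay": 0, "az": 0}, {"tx": 0, "ty": 0, "tz": 2, "ax": 0, "ay": 0, "az": 0}, {"tx": 0, "ty": 0, "tz": 2, "ax": 0, "ay": 0, "az": 0}, {"tx": 0, "ty": 0, "tz": 1.2, "ax": 0, "ay": 0, "az": 0}, {"tx": 0, "ty": 0, "tz": 0.5, "ax": 0, "ay": 0, "az": 0}, {"tx": 0, "ty": 0, "tz": 0, "ax": 0, "ay": 0, "az": 0}]}}

```text
time: 15.65
tool_pos: [405.9, 106.7, 183.2]
tcp_rot: [-0.505, 0.863, 0.0, -0.001]
contact_force: [-0.3, 0.2, -0.7]
grip_width: 55.7
grasp_force: 0.0
```

Emit:
{"fn": "send_rows", "kwargs": {"gripper": 1, "increments": [{"tx": 0, "ty": 0, "tz": 0, "ax": 0, "ay": 0, "az": 0}, {"tx": 0, "ty": 0, "tz": 0, "ax": 0, "ay": 0, "az": 0}, {"tx": 0, "ty": 0, "tz": 0, "ax": 0, "ay": 0, "az": 0}, {"tx": 0, "ty": 0, "tz": 0, "ax": 0, "ay": 0, "az": 0}, {"tx": 0, "ty": 0, "tz": 0, "ax": 0, "ay": 0, "az": 0}, {"tx": 0, "ty": 0, "tz": 0, "ax": 0, "ay": 0, "az": 0}]}}

```text
time: 16.15
tool_pos: [407.8, 107.8, 186.4]
tcp_rot: [-0.505, 0.863, 0.0, 0.003]
contact_force: [-2.0, 2.2, 12.4]
grip_width: 0.1
grasp_force: 6.3
```

Emit:
{"fn": "send_rows", "kwargs": {"increments": [{"tx": 0, "ty": 0, "tz": -1, "ax": 0, "ay": 0, "az": 0}, {"tx": 0, "ty": 0, "tz": -3, "ax": 0, "ay": 0, "az": 0}, {"tx": 0, "ty": 0, "tz": -4, "ax": 0, "ay": 0, "az": 0}, {"tx": 0, "ty": 0, "tz": -4, "ax": 0, "ay": 0, "az": 0}, {"tx": 0, "ty": 0, "tz": -4, "ax": 0, "ay": 0, "az": 0}, {"tx": 0, "ty": 0, "tz": -2, "ax": 0, "ay": 0, "az": 0}, {"tx": 0, "ty": 0, "tz": 0, "ax": 0, "ay": 0, "az": 0}]}}

```text
time: 16.73
tool_pos: [407.7, 107.3, 370.0]
tcp_rot: [-0.505, 0.863, -0.002, 0.006]
contact_force: [0.8, -0.4, -0.3]
grip_width: -0.0
grasp_force: 0.0
```

```bash
python3 -c "
from h import *
d(384,-193.5,160,77.5)
"
```

```text
t=16.7 w=-0.0 g=0 tip [409.8 107.9 196.6] psi 150.7 tz [ 0.012  0.003 -1.   ] F [ 0.8 -0.4 -0.3] q [ 0.26  0.1  -0.26  1.2   0.   -0.8 ]
  shift cm [ 27.42 -12.63   3.53] az 73.2
```

```bash
python3 -c "
from h import *
f=grab('scene')
for t in rects(f,6,40,(250,650),(50,450),True): print('tan',t)
c=cv2.resize(f['color'][160:310,225:425],None,fx=4,fy=4,interpolation=cv2.INTER_CUBIC); cv2.imwrite('pics/c7.png',c[:,:,::-1])
"
```

```text
tan (497, 273, 31, 41, 28, np.float64(12.5), np.int32(94), [288.0, 230.0])
tan (426, 349, 28, 40, -13, np.float64(12.6), np.int32(93), [253.0, 234.0])
tan (404, 108, 29, 40, -26, np.float64(12.5), np.int32(117), [318.0, 271.0])
```

View pics/c7.png

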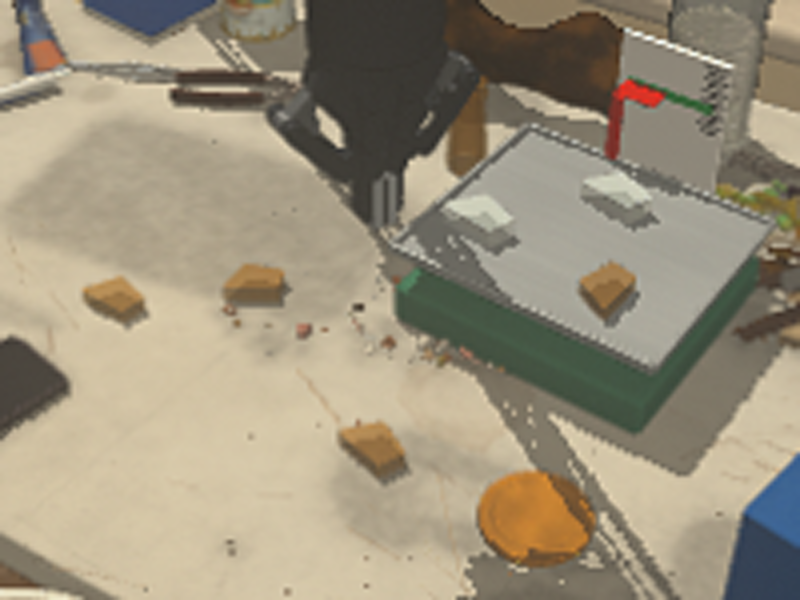

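Tan still at crop (373,447), barely moved: the fingers closed on top of it, so the grip was too high. Retry lower.

Emit:
{"fn": "send_rows", "kwargs": {"gripper": -0.3, "increments": [{"tx": 0, "ty": 0.2, "tz": 3, "ax": 0, "ay": 0, "az": 0}, {"tx": 0, "ty": 0, "tz": 4, "ax": 0, "ay": 0, "az": 0}, {"tx": 0, "ty": 0, "tz": 4, "ax": 0, "ay": 0, "az": 0}, {"tx": 0, "ty": 0, "tz": 3.5, "ax": 0, "ay": 0, "az": 0}, {"tx": 0, "ty": 0, "tz": 0, "ax": 0, "ay": 0, "az": 0}, {"tx": 0, "ty": 0, "tz": 0, "ax": 0, "ay": 0, "az": 0}]}}

```text
time: 17.28
tool_pos: [402.6, 107.4, 216.9]
tcp_rot: [-0.505, 0.863, 0.001, -0.003]
contact_force: [0.9, 0.4, 1.0]
grip_width: 55.7
grasp_force: 0.0
```

```bash
python3 -c "
from h import *
f=grab('scene')
for t in rects(f,6,40,(250,650),(50,450),True): print('tan',t)
d(404.5,108,2.5,152)
"
```

```text
tan (495, 270, 33, 37, 6, np.float64(12.0), np.int32(91), [288.0, 230.0])
tan (428, 351, 28, 42, -6, np.float64(12.2), np.int32(95), [253.0, 234.0])
tan (402, 110, 31, 41, -32, np.float64(12.2), np.int32(122), [318.0, 271.0])
t=17.3 w=55.6 g=0 tip [403.7 107.7  45.4] psi 150.7 tz [-0.002 -0.001 -1.   ] F [0.4 0.7 0.3] q [ 0.26  0.27 -0.5   0.81  0.   -0.8 ]
  shift cm [-0.05 -0.03  4.29] az -1.3
```

Emit:
{"fn": "send_rows", "kwargs": {"increments": [{"tx": -0.1, "ty": 0, "tz": 1.5, "ax": 0, "ay": 0, "az": 0}, {"tx": 0, "ty": 0, "tz": 1.5, "ax": 0, "ay": 0, "az": 0}, {"tx": 0, "ty": 0, "tz": 0.8, "ax": 0, "ay": 0, "az": 0}, {"tx": 0, "ty": 0, "tz": 0.4, "ax": 0, "ay": 0, "az": 0}, {"tx": 0, "ty": 0, "tz": 0, "ax": 0, "ay": 0, "az": 0}]}}

```text
time: 17.75
tool_pos: [405.2, 108.8, 177.4]
tcp_rot: [-0.505, 0.863, -0.0, 0.0]
contact_force: [-0.0, -0.5, -0.1]
grip_width: 55.5
grasp_force: 0.0
```

Emit:
{"fn": "send_rows", "kwargs": {"gripper": 1, "increments": [{"tx": 0, "ty": 0, "tz": 0, "ax": 0, "ay": 0, "az": 0}, {"tx": 0, "ty": 0, "tz": 0, "ax": 0, "ay": 0, "az": 0}, {"tx": 0, "ty": 0, "tz": 0, "ax": 0, "ay": 0, "az": 0}, {"tx": 0, "ty": 0, "tz": 0, "ax": 0, "ay": 0, "az": 0}, {"tx": 0, "ty": 0, "tz": 0, "ax": 0, "ay": 0, "az": 0}, {"tx": 0, "ty": 0, "tz": 0, "ax": 0, "ay": 0, "az": 0}]}}

```text
time: 18.25
tool_pos: [405.7, 108.7, 178.1]
tcp_rot: [-0.505, 0.863, -0.001, 0.001]
contact_force: [-0.0, -0.8, 4.2]
grip_width: 26.2
grasp_force: 57.1
```

Emit:
{"fn": "send_rows", "kwargs": {"increments": [{"tx": 0, "ty": 0, "tz": -1, "ax": 0, "ay": 0, "az": 0}, {"tx": 0, "ty": 0, "tz": -3, "ax": 0, "ay": 0, "az": 0}, {"tx": 0, "ty": 0, "tz": -4, "ax": 0, "ay": 0, "az": 0}, {"tx": 0, "ty": 0, "tz": -4, "ax": 0, "ay": 0, "az": 0}, {"tx": 0, "ty": 0, "tz": -4, "ax": 0, "ay": 0, "az": 0}, {"tx": 0, "ty": 0, "tz": -2, "ax": 0, "ay": 0, "az": 0}, {"tx": 0, "ty": 0, "tz": 0, "ax": 0, "ay": 0, "az": 0}]}}

```text
time: 18.83
tool_pos: [406.4, 109.1, 362.7]
tcp_rot: [-0.505, 0.863, -0.002, 0.006]
contact_force: [-0.0, 0.8, -1.2]
grip_width: 26.3
grasp_force: 57.5
```

```bash
python3 -c "
from h import *
d(384,-193.5,160,77.5)
"
```

```text
t=18.8 w=26.3 g=58 tip [408.4 109.7 189.3] psi 150.7 tz [ 0.012  0.003 -1.   ] F [-0.   0.8 -1.2] q [ 0.26  0.1  -0.27  1.18 -0.   -0.8 ]
  shift cm [ 27.51 -12.83   2.81] az 73.2
```

Emit:
{"fn": "send_rows", "kwargs": {"increments": [{"tx": 2.74, "ty": -1.29, "tz": 0, "ax": 0, "ay": 0, "az": 0}, {"tx": 2.74, "ty": -1.29, "tz": 0, "ax": 0, "ay": 0, "az": 0}, {"tx": 2.74, "ty": -1.29, "tz": 0, "ax": 0, "ay": 0, "az": 0}, {"tx": 2.74, "ty": -1.29, "tz": 0, "ax": 0, "ay": 0, "az": 0}, {"tx": 2.74, "ty": -1.29, "tz": 0, "ax": 0, "ay": 0, "az": 0}, {"tx": 2.74, "ty": -1.29, "tz": 0, "ax": 0, "ay": 0, "az": 0}, {"tx": 2.74, "ty": -1.29, "tz": 0, "ax": 0, "ay": 0, "az": 0}, {"tx": 2.74, "ty": -1.29, "tz": 0, "ax": 0, "ay": 0, "az": 0}, {"tx": 2.74, "ty": -1.29, "tz": 0, "ax": 0, "ay": 0, "az": 0}, {"tx": 2.74, "ty": -1.29, "tz": 0, "ax": 0, "ay": 0, "az": 0}]}}

```text
time: 19.67
tool_pos: [382.4, -194.7, 356.3]
tcp_rot: [-0.505, 0.863, 0.0, -0.0]
contact_force: [0.1, -0.1, -0.7]
grip_width: 26.3
grasp_force: 57.6
```

Emit:
{"fn": "send_rows", "kwargs": {"increments": [{"tx": 0, "ty": 0, "tz": 0.3, "ax": 0, "ay": 0, "az": 6.65}, {"tx": 0, "ty": 0, "tz": 0.3, "ax": 0, "ay": 0, "az": 6.65}, {"tx": 0, "ty": 0, "tz": 0.3, "ax": 0, "ay": 0, "az": 6.65}, {"tx": 0, "ty": 0, "tz": 0.3, "ax": 0, "ay": 0, "az": 6.65}, {"tx": 0, "ty": 0, "tz": 0.3, "ax": 0, "ay": 0, "az": 6.65}, {"tx": 0, "ty": 0, "tz": 0.3, "ax": 0, "ay": 0, "az": 6.65}, {"tx": 0, "ty": 0, "tz": 0.3, "ax": 0, "ay": 0, "az": 6.65}, {"tx": 0, "ty": 0, "tz": 0.3, "ax": 0, "ay": 0, "az": 6.65}, {"tx": 0, "ty": 0, "tz": 0.3, "ax": 0, "ay": 0, "az": 6.65}, {"tx": 0, "ty": 0, "tz": 0.3, "ax": 0, "ay": 0, "az": 6.65}, {"tx": 0, "ty": 0, "tz": 0.3, "ax": 0, "ay": 0, "az": 6.65}, {"tx": 0, "ty": 0, "tz": 0, "ax": 0, "ay": 0, "az": 0}]}}

```text
time: 20.67
tool_pos: [382.6, -193.1, 322.7]
tcp_rot: [0.109, 0.994, 0.0, -0.001]
contact_force: [-0.2, -0.2, -1.5]
grip_width: 26.3
grasp_force: 57.5
```

```bash
python3 -c "
from h import *
d(384,-193.5,117,77.5)
f=grab('scene')
for t in rects(f,115,135,(360,475),(-270,-140),False): print('ledge',t)
W=cloud(f); hsv=cv2.cvtColor(f['color'],cv2.COLOR_RGB2HSV).astype(int)
m=(abs(hsv[...,0]-17)<6)&(hsv[...,1]>100)&(W[...,2]>120)&(W[...,2]<180)&(W[...,0]<450)
print(m.sum(),W[m].min(0),W[m].max(0))
"
```

```text
t=20.7 w=26.3 g=57 tip [ 382.3 -192.9  149.3] psi 77.4 tz [-0.002  0.001 -1.   ] F [-0.2 -0.2 -1.5] q [-0.47  0.16 -0.32  1.09 -0.   -0.25]
  shift cm [-0.15 -0.01  3.23] az -0.1
ledge (472, -255, 4, 16, -2, np.float64(124.2), np.int32(40), [476.0, 279.0])
353 [ 322.55290553 -199.26408925  120.15996309] [ 449.30853233 1813.30997313  179.54230353]
```

Emit:
{"fn": "send_rows", "kwargs": {"increments": [{"tx": 0, "ty": 0, "tz": 1.5, "ax": 0, "ay": 0, "az": 0}, {"tx": 0, "ty": 0, "tz": 1.1, "ax": 0, "ay": 0, "az": 0}, {"tx": 0, "ty": 0, "tz": 0.5, "ax": 0, "ay": 0, "az": 0}, {"tx": 0, "ty": 0, "tz": 0, "ax": 0, "ay": 0, "az": 0}]}}

```text
time: 21.05
tool_pos: [382.6, -193.1, 291.6]
tcp_rot: [0.108, 0.994, 0.0, -0.001]
contact_force: [-0.5, -0.0, -0.5]
grip_width: 26.4
grasp_force: 57.5
```

Emit:
{"fn": "send_rows", "kwargs": {"increments": [{"tx": -1, "ty": 0, "tz": 0, "ax": 0, "ay": 0, "az": 0}, {"tx": -1, "ty": 0, "tz": 0, "ax": 0, "ay": 0, "az": 0}, {"tx": -1, "ty": 0, "tz": 0, "ax": 0, "ay": 0, "az": 0}, {"tx": -1, "ty": 0, "tz": 0, "ax": 0, "ay": 0, "az": 0}, {"tx": 0, "ty": 0, "tz": 0, "ax": 0, "ay": 0, "az": 0}]}}

```text
time: 21.47
tool_pos: [424.9, -202.7, 293.3]
tcp_rot: [0.108, 0.994, -0.0, 0.002]
contact_force: [0.9, 0.1, -0.6]
grip_width: 26.4
grasp_force: 57.5
```

Emit:
{"fn": "send_rows", "kwargs": {"increments": [{"tx": -1, "ty": 0, "tz": 0, "ax": 0, "ay": 0, "az": 0}, {"tx": -1, "ty": 0, "tz": 0, "ax": 0, "ay": 0, "az": 0}, {"tx": -1, "ty": 0, "tz": 0, "ax": 0, "ay": 0, "az": 0}, {"tx": -1, "ty": 0, "tz": 0, "ax": 0, "ay": 0, "az": 0}, {"tx": 0, "ty": 0, "tz": 0, "ax": 0, "ay": 0, "az": 0}]}}

```text
time: 21.88
tool_pos: [463.4, -211.1, 292.8]
tcp_rot: [0.108, 0.994, -0.0, 0.001]
contact_force: [0.0, 0.4, -0.6]
grip_width: 26.2
grasp_force: 57.6
```

```bash
python3 -c "
from h import *
d(420,-201.5,117,77.5)
f=grab('scene')
c=cv2.resize(f['color'][190:340,380:540],None,fx=4,fy=4,interpolation=cv2.INTER_CUBIC); cv2.imwrite('pics/c8.png',c[:,:,::-1])
"
```

```text
t=21.9 w=26.2 g=58 tip [ 463.8 -211.3  119.4] psi 77.6 tz [ 0.002 -0.001 -1.   ] F [ 0.   0.4 -0.6] q [-0.43  0.34 -0.17  1.06  0.   -0.21]
  shift cm [4.45 0.01 0.23] az 0.1
```

View pics/c8.png

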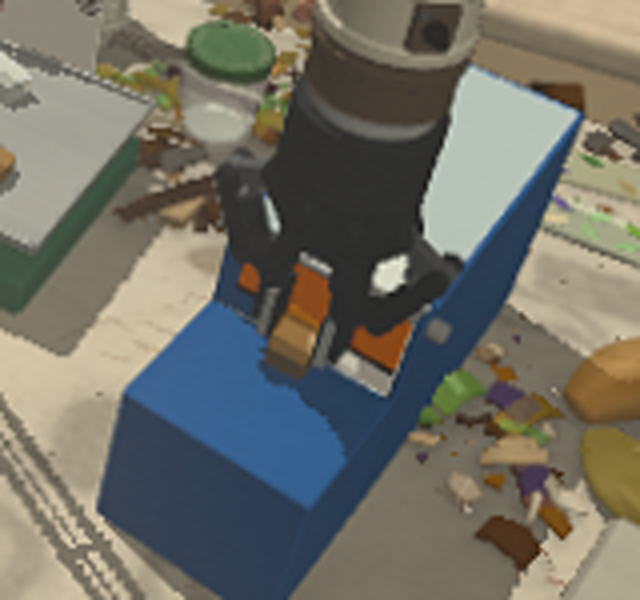

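The clear has gone through; the held tan is at the flap at crop (295,340). Back off 26 mm and release it on the ledge.

Emit:
{"fn": "send_rows", "kwargs": {"increments": [{"tx": 1.3, "ty": 0, "tz": 0, "ax": 0, "ay": 0, "az": 0}, {"tx": 1.3, "ty": 0, "tz": 0, "ax": 0, "ay": 0, "az": 0}, {"tx": 0, "ty": 0, "tz": 0.4, "ax": 0, "ay": 0, "az": 0}, {"tx": 0, "ty": 0, "tz": 0, "ax": 0, "ay": 0, "az": 0}]}}

```text
time: 22.27
tool_pos: [435.0, -204.7, 288.3]
tcp_rot: [0.109, 0.994, 0.0, -0.001]
contact_force: [0.6, -0.5, -0.4]
grip_width: 26.4
grasp_force: 57.6
```

Emit:
{"fn": "send_rows", "kwargs": {"gripper": -0.3, "increments": [{"tx": 0, "ty": 0, "tz": 0, "ax": 0, "ay": 0, "az": 0}, {"tx": 0, "ty": 0, "tz": 0, "ax": 0, "ay": 0, "az": 0}, {"tx": 0, "ty": 0, "tz": 0, "ax": 0, "ay": 0, "az": 0}, {"tx": 0, "ty": 0, "tz": 0, "ax": 0, "ay": 0, "az": 0}, {"tx": 0, "ty": 0, "tz": -2, "ax": 0, "ay": 0, "az": 0}, {"tx": 0, "ty": 0, "tz": -2.5, "ax": 0, "ay": 0, "az": 0}, {"tx": 0, "ty": 0, "tz": -2.5, "ax": 0, "ay": 0, "az": 0}, {"tx": 0, "ty": 3, "tz": 0, "ax": 0, "ay": 0, "az": 0}, {"tx": 0, "ty": 3, "tz": 0, "ax": 0, "ay": 0, "az": 0}, {"tx": 0, "ty": 3, "tz": 0, "ax": 0, "ay": 0, "az": 0}, {"tx": 0, "ty": 3, "tz": 0, "ax": 0, "ay": 0, "az": 0}, {"tx": 0, "ty": 0, "tz": 0, "ax": 0, "ay": 0, "az": 0}]}}

```text
time: 23.27
tool_pos: [462.7, -84.1, 358.9]
tcp_rot: [0.106, 0.994, 0.001, 0.0]
contact_force: [-0.4, 0.2, 0.1]
grip_width: 55.5
grasp_force: 0.0
```

```bash
cat >> h.py <<'E'
def flapchk(f):
    W=cloud(f); hsv=cv2.cvtColor(f["color"],cv2.COLOR_RGB2HSV).astype(int)
    m=(W[...,2]>116)&(W[...,2]<157)&(W[...,1]<-150)&(W[...,1]>-275)&(abs(hsv[...,0]-12)<9)&(hsv[...,1]>120)&(W[...,0]<600)&(W[...,0]>455)
    p=W[m]; q=(p-[480.5,-215,0])[:,:2]@[0.976,-0.216]; print("flap px",m.sum(),"off-plane",np.percentile(q,[5,50,95]).round(1))
E
python3 -c "
from h import *
f=grab('scene'); flapchk(f); flapchk(dict(np.load('scene0.npz')))
for t in rects(f,115,135,(360,475),(-270,-140),False): print('ledge',t)
for t in rects(f,6,40,(250,650),(50,450),True): print('tan',t)
print(panz(f))
d(497,272,60,28); d(428,350,60,-9)
"
```

```text
flap px 556 off-plane [-0.3  1.6  3.4]
flap px 558 off-plane [-0.3  1.6  3.6]
ledge (433, -205, 28, 43, 86, np.float64(122.6), np.int32(179), [447.0, 284.0])
ledge (472, -254, 5, 18, -1, np.float64(124.6), np.int32(47), [476.0, 278.0])
tan (496, 271, 31, 39, 17, np.float64(12.5), np.int32(94), [288.0, 230.0])
tan (428, 350, 27, 42, -7, np.float64(11.9), np.int32(93), [253.0, 234.0])
65.88123314814875
t=23.3 w=55.0 g=0 tip [462.5 -85.7 185.4] psi 77.8 tz [ 0.  0. -1.] F [-0.8 -0.9  0.3] q [-0.18  0.21 -0.16  1.2   0.    0.03]
  shift cm [ 4.17 35.7  12.55] az 49.8
t=23.3 w=55.0 g=0 tip [462.5 -85.7 185.4] psi 77.8 tz [ 0.  0. -1.] F [-0.8 -0.9  0.3] q [-0.18  0.21 -0.16  1.2   0.    0.03]
  shift cm [12.56 41.86 12.54] az 86.8
```

Emit:
{"fn": "send_rows", "kwargs": {"increments": [{"tx": 0.38, "ty": 3.25, "tz": 0, "ax": 0, "ay": 0, "az": 0}, {"tx": 0.38, "ty": 3.25, "tz": 0, "ax": 0, "ay": 0, "az": 0}, {"tx": 0.38, "ty": 3.25, "tz": 0, "ax": 0, "ay": 0, "az": 0}, {"tx": 0.38, "ty": 3.25, "tz": 0, "ax": 0, "ay": 0, "az": 0}, {"tx": 0.38, "ty": 3.25, "tz": 0, "ax": 0, "ay": 0, "az": 0}, {"tx": 0.38, "ty": 3.25, "tz": 0, "ax": 0, "ay": 0, "az": 0}, {"tx": 0.38, "ty": 3.25, "tz": 0, "ax": 0, "ay": 0, "az": 0}, {"tx": 0.38, "ty": 3.25, "tz": 0, "ax": 0, "ay": 0, "az": 0}, {"tx": 0.38, "ty": 3.25, "tz": 0, "ax": 0, "ay": 0, "az": 0}, {"tx": 0.38, "ty": 3.25, "tz": 0, "ax": 0, "ay": 0, "az": 0}, {"tx": 0.38, "ty": 3.25, "tz": 0, "ax": 0, "ay": 0, "az": 0}]}}

```text
time: 24.23
tool_pos: [498.7, 271.0, 358.6]
tcp_rot: [0.109, 0.994, -0.0, 0.0]
contact_force: [1.3, 0.3, 1.0]
grip_width: 55.5
grasp_force: 0.0
```

Emit:
{"fn": "send_rows", "kwargs": {"increments": [{"tx": 0, "ty": 0, "tz": 1.5, "ax": 0, "ay": 0, "az": 6.5}, {"tx": 0, "ty": 0, "tz": 1.5, "ax": 0, "ay": 0, "az": 6.5}, {"tx": 0, "ty": 0, "tz": 1.5, "ax": 0, "ay": 0, "az": 6.5}, {"tx": 0, "ty": 0, "tz": 1.5, "ax": 0, "ay": 0, "az": 6.5}, {"tx": 0, "ty": 0, "tz": 1.5, "ax": 0, "ay": 0, "az": 6.5}, {"tx": 0, "ty": 0, "tz": 1.5, "ax": 0, "ay": 0, "az": 6.5}, {"tx": 0, "ty": 0, "tz": 1.5, "ax": 0, "ay": 0, "az": 6.5}, {"tx": 0, "ty": 0, "tz": 1.5, "ax": 0, "ay": 0, "az": 6.5}, {"tx": 0, "ty": 0, "tz": 0, "ax": 0, "ay": 0, "az": 0}, {"tx": 0, "ty": 0, "tz": 0, "ax": 0, "ay": 0, "az": 0}]}}

```text
time: 25.07
tool_pos: [498.2, 269.4, 237.9]
tcp_rot: [0.532, 0.846, -0.001, -0.0]
contact_force: [0.6, 0.4, 0.5]
grip_width: 55.5
grasp_force: 0.0
```

```bash
python3 -c "
from h import *
f=grab('scene')
for t in rects(f,6,30,(250,650),(50,450),True): print('tan',t)
d(497,272,2.5,26)
"
```

```text
tan (495, 270, 31, 37, 13, np.float64(12.3), np.int32(96), [289.0, 230.0])
tan (428, 351, 28, 42, -4, np.float64(12.6), np.int32(94), [253.0, 234.0])
t=25.1 w=55.4 g=0 tip [498.7 269.7  65.5] psi 25.6 tz [-0. -0. -1.] F [-0.4  0.8  0.6] q [ 0.5   0.49 -0.08  1.   -0.    1.62]
  shift cm [ 0.28 -0.05  6.3 ] az -0.4
```

Emit:
{"fn": "send_rows", "kwargs": {"increments": [{"tx": 0.2, "ty": 0, "tz": 2, "ax": 0, "ay": 0, "az": 0}, {"tx": 0, "ty": 0, "tz": 2, "ax": 0, "ay": 0, "az": 0}, {"tx": 0, "ty": 0, "tz": 1.3, "ax": 0, "ay": 0, "az": 0}, {"tx": 0, "ty": 0, "tz": 0.7, "ax": 0, "ay": 0, "az": 0}, {"tx": 0, "ty": 0, "tz": 0.3, "ax": 0, "ay": 0, "az": 0}, {"tx": 0, "ty": 0, "tz": 0, "ax": 0, "ay": 0, "az": 0}]}}

```text
time: 25.62
tool_pos: [497.6, 272.1, 176.1]
tcp_rot: [0.533, 0.846, 0.0, 0.0]
contact_force: [1.0, 0.8, 0.1]
grip_width: 55.3
grasp_force: 0.0
```

Emit:
{"fn": "send_rows", "kwargs": {"gripper": 1, "increments": [{"tx": 0, "ty": 0, "tz": 0, "ax": 0, "ay": 0, "az": 0}, {"tx": 0, "ty": 0, "tz": 0, "ax": 0, "ay": 0, "az": 0}, {"tx": 0, "ty": 0, "tz": 0, "ax": 0, "ay": 0, "az": 0}, {"tx": 0, "ty": 0, "tz": 0, "ax": 0, "ay": 0, "az": 0}, {"tx": 0, "ty": 0, "tz": 0, "ax": 0, "ay": 0, "az": 0}, {"tx": 0, "ty": 0, "tz": 0, "ax": 0, "ay": 0, "az": 0}]}}

```text
time: 26.12
tool_pos: [497.9, 272.4, 177.4]
tcp_rot: [0.533, 0.846, 0.001, 0.001]
contact_force: [-0.3, -1.2, 6.1]
grip_width: 26.1
grasp_force: 58.6
```

Emit:
{"fn": "send_rows", "kwargs": {"increments": [{"tx": 0, "ty": 0, "tz": -1, "ax": 0, "ay": 0, "az": 0}, {"tx": 0, "ty": 0, "tz": -3, "ax": 0, "ay": 0, "az": 0}, {"tx": 0, "ty": 0, "tz": -4, "ax": 0, "ay": 0, "az": 0}, {"tx": 0, "ty": 0, "tz": -4, "ax": 0, "ay": 0, "az": 0}, {"tx": 0, "ty": 0, "tz": -4, "ax": 0, "ay": 0, "az": 0}, {"tx": 0, "ty": 0, "tz": -2.5, "ax": 0, "ay": 0, "az": 0}, {"tx": 0, "ty": 0, "tz": 0, "ax": 0, "ay": 0, "az": 0}]}}

```text
time: 26.7
tool_pos: [498.5, 272.8, 368.8]
tcp_rot: [0.533, 0.846, 0.006, 0.003]
contact_force: [1.3, 0.4, 0.7]
grip_width: 26.4
grasp_force: 58.9
```

```bash
python3 -c "
from h import *
d(383,-193.5,160,77.5)
"
```

```text
t=26.7 w=26.4 g=59 tip [500.6 274.  195.5] psi 25.6 tz [ 0.012  0.007 -1.   ] F [1.3 0.4 0.7] q [ 0.5   0.39  0.11  1.29 -0.    1.63]
  shift cm [-37.09 -30.58   3.1 ] az -51.9
```

Emit:
{"fn": "send_rows", "kwargs": {"increments": [{"tx": -2.85, "ty": -2.35, "tz": 0, "ax": 0, "ay": 0, "az": 0}, {"tx": -2.85, "ty": -2.35, "tz": 0, "ax": 0, "ay": 0, "az": 0}, {"tx": -2.85, "ty": -2.35, "tz": 0, "ax": 0, "ay": 0, "az": 0}, {"tx": -2.85, "ty": -2.35, "tz": 0, "ax": 0, "ay": 0, "az": 0}, {"tx": -2.85, "ty": -2.35, "tz": 0, "ax": 0, "ay": 0, "az": 0}, {"tx": -2.85, "ty": -2.35, "tz": 0, "ax": 0, "ay": 0, "az": 0}, {"tx": -2.85, "ty": -2.35, "tz": 0, "ax": 0, "ay": 0, "az": 0}, {"tx": -2.85, "ty": -2.35, "tz": 0, "ax": 0, "ay": 0, "az": 0}, {"tx": -2.85, "ty": -2.35, "tz": 0, "ax": 0, "ay": 0, "az": 0}, {"tx": -2.85, "ty": -2.35, "tz": 0, "ax": 0, "ay": 0, "az": 0}, {"tx": -2.85, "ty": -2.35, "tz": 0, "ax": 0, "ay": 0, "az": 0}, {"tx": -2.85, "ty": -2.35, "tz": 0, "ax": 0, "ay": 0, "az": 0}, {"tx": -2.85, "ty": -2.35, "tz": 0, "ax": 0, "ay": 0, "az": 0}]}}

```text
time: 27.78
tool_pos: [380.1, -195.4, 360.7]
tcp_rot: [0.533, 0.846, 0.0, -0.0]
contact_force: [0.8, 0.5, -0.1]
grip_width: 26.6
grasp_force: 58.9
```

Emit:
{"fn": "send_rows", "kwargs": {"increments": [{"tx": 0, "ty": 0, "tz": 0.5, "ax": 0, "ay": 0, "az": -6.5}, {"tx": 0, "ty": 0, "tz": 0.5, "ax": 0, "ay": 0, "az": -6.5}, {"tx": 0, "ty": 0, "tz": 0.5, "ax": 0, "ay": 0, "az": -6.5}, {"tx": 0, "ty": 0, "tz": 0.5, "ax": 0, "ay": 0, "az": -6.5}, {"tx": 0, "ty": 0, "tz": 0.5, "ax": 0, "ay": 0, "az": -6.5}, {"tx": 0, "ty": 0, "tz": 0.5, "ax": 0, "ay": 0, "az": -6.5}, {"tx": 0, "ty": 0, "tz": 0.5, "ax": 0, "ay": 0, "az": -6.5}, {"tx": 0, "ty": 0, "tz": 0.5, "ax": 0, "ay": 0, "az": -6.5}, {"tx": 0, "ty": 0, "tz": 0, "ax": 0, "ay": 0, "az": 0}, {"tx": 0, "ty": 0, "tz": 0, "ax": 0, "ay": 0, "az": 0}]}}

```text
time: 28.62
tool_pos: [381.0, -193.7, 320.4]
tcp_rot: [0.11, 0.994, 0.0, -0.001]
contact_force: [-0.6, 0.6, 0.5]
grip_width: 26.1
grasp_force: 59.0
```

```bash
python3 -c "
from h import *
d(383,-193.5,119,77.5)
f=grab('scene')
for t in rects(f,115,129,(360,475),(-270,-140),False): print('ledge',t)
"
```

```text
t=28.6 w=26.1 g=59 tip [ 380.8 -193.6  147. ] psi 77.4 tz [-0.001  0.001 -1.   ] F [-0.6  0.6  0.5] q [-0.47  0.16 -0.33  1.09  0.   -0.25]
  shift cm [-0.19  0.07  2.8 ] az -0.1
ledge (473, -257, 4, 13, -13, np.float64(119.9), np.int32(25), [476.0, 280.0])
```

Emit:
{"fn": "send_rows", "kwargs": {"increments": [{"tx": 0, "ty": 0, "tz": 1.4, "ax": 0, "ay": 0, "az": 0}, {"tx": 0, "ty": 0, "tz": 1.0, "ax": 0, "ay": 0, "az": 0}, {"tx": 0, "ty": 0, "tz": 0.5, "ax": 0, "ay": 0, "az": 0}, {"tx": 0, "ty": 0, "tz": 0, "ax": 0, "ay": 0, "az": 0}, {"tx": -1, "ty": 0, "tz": 0, "ax": 0, "ay": 0, "az": 0}, {"tx": -1, "ty": 0, "tz": 0, "ax": 0, "ay": 0, "az": 0}, {"tx": -1, "ty": 0, "tz": 0, "ax": 0, "ay": 0, "az": 0}, {"tx": -1, "ty": 0, "tz": 0, "ax": 0, "ay": 0, "az": 0}, {"tx": 0, "ty": 0, "tz": 0, "ax": 0, "ay": 0, "az": 0}]}}

```text
time: 29.42
tool_pos: [423.0, -203.3, 292.3]
tcp_rot: [0.108, 0.994, -0.0, 0.002]
contact_force: [0.6, 0.2, 1.2]
grip_width: 26.0
grasp_force: 59.0
```

Emit:
{"fn": "send_rows", "kwargs": {"increments": [{"tx": -1, "ty": 0, "tz": 0, "ax": 0, "ay": 0, "az": 0}, {"tx": -1, "ty": 0, "tz": 0, "ax": 0, "ay": 0, "az": 0}, {"tx": -1, "ty": 0, "tz": 0, "ax": 0, "ay": 0, "az": 0}, {"tx": -1.2, "ty": 0, "tz": 0, "ax": 0, "ay": 0, "az": 0}, {"tx": 0, "ty": 0, "tz": 0, "ax": 0, "ay": 0, "az": 0}, {"tx": 0, "ty": 0, "tz": 0, "ax": 0, "ay": 0, "az": 0}]}}

```text
time: 29.92
tool_pos: [462.0, -211.7, 291.5]
tcp_rot: [0.108, 0.994, 0.0, -0.0]
contact_force: [-0.3, 0.8, -1.0]
grip_width: 26.2
grasp_force: 59.0
```

Emit:
{"fn": "send_rows", "kwargs": {"increments": [{"tx": 1.3, "ty": 0, "tz": 0, "ax": 0, "ay": 0, "az": 0}, {"tx": 1.3, "ty": 0, "tz": 0, "ax": 0, "ay": 0, "az": 0}, {"tx": 0, "ty": 0, "tz": 0.4, "ax": 0, "ay": 0, "az": 0}, {"tx": 0, "ty": 0, "tz": 0, "ax": 0, "ay": 0, "az": 0}]}}

```text
time: 30.25
tool_pos: [435.0, -205.8, 287.5]
tcp_rot: [0.109, 0.994, 0.0, -0.001]
contact_force: [-0.0, -0.2, -0.1]
grip_width: 26.1
grasp_force: 59.0
```

```bash
python3 -c "
from h import *
d(463,-211,119,77.5)
f=grab('scene'); flapchk(f)
for t in rects(f,6,30,(250,650),(50,450),True): print('tan',t)
"
```

```text
t=30.2 w=26.1 g=59 tip [ 434.8 -205.7  114.1] psi 77.5 tz [-0.001  0.    -1.   ] F [-0.  -0.2 -0.1] q [-0.44  0.29 -0.25  1.03 -0.   -0.22]
  shift cm [-2.85  0.09 -0.49] az 0.0
flap px 105 off-plane [-0.4  1.6  3.8]
```

Emit:
{"fn": "send_rows", "kwargs": {"gripper": -0.3, "increments": [{"tx": 0, "ty": 0, "tz": 0, "ax": 0, "ay": 0, "az": 0}, {"tx": 0, "ty": 0, "tz": 0, "ax": 0, "ay": 0, "az": 0}, {"tx": 0, "ty": 0, "tz": 0, "ax": 0, "ay": 0, "az": 0}, {"tx": 0, "ty": 0, "tz": 0, "ax": 0, "ay": 0, "az": 0}, {"tx": 0, "ty": 0, "tz": -2, "ax": 0, "ay": 0, "az": 0}, {"tx": 0, "ty": 0, "tz": -2.5, "ax": 0, "ay": 0, "az": 0}, {"tx": 0, "ty": 0, "tz": -2.5, "ax": 0, "ay": 0, "az": 0}, {"tx": 0, "ty": 3, "tz": 0, "ax": 0, "ay": 0, "az": 0}, {"tx": 0, "ty": 3, "tz": 0, "ax": 0, "ay": 0, "az": 0}, {"tx": 0, "ty": 3, "tz": 0, "ax": 0, "ay": 0, "az": 0}, {"tx": 0, "ty": 3, "tz": 0, "ax": 0, "ay": 0, "az": 0}, {"tx": 0, "ty": 0, "tz": 0, "ax": 0, "ay": 0, "az": 0}]}}

```text
time: 31.3
tool_pos: [462.7, -85.2, 357.8]
tcp_rot: [0.106, 0.994, 0.001, 0.0]
contact_force: [-0.0, 0.0, -0.2]
grip_width: 55.3
grasp_force: 0.0
```

```bash
python3 -c "
from h import *
f=grab('scene'); flapchk(f)
for t in rects(f,115,135,(360,475),(-270,-140),False): print('ledge',t)
for t in rects(f,6,40,(250,650),(50,450),True): print('tan',t)
for t in rects(grab('top'),6,40,(250,650),(50,450),True): print('top tan',t)
print(panz(f))
d(428,350,60,-9); d(428,350,60,171)
"
```

```text
flap px 559 off-plane [-0.4  1.5  3.7]
ledge (435, -206, 30, 41, 76, np.float64(122.4), np.int32(187), [448.0, 283.0])
ledge (474, -253, 4, 20, -6, np.float64(123.7), np.int32(46), [475.0, 279.0])
tan (426, 350, 29, 39, -15, np.float64(12.1), np.int32(93), [253.0, 234.0])
top tan (433, 349, 24, 42, 0, np.float64(12.7), np.int32(100), [252.0, 253.0])
65.88074337367081
t=31.4 w=55.7 g=0 tip [462.2 -88.  184.3] psi 77.7 tz [-0. -0. -1.] F [ 0.  -0.6 -0.1] q [-0.19  0.21 -0.16  1.2  -0.    0.03]
  shift cm [12.66 42.06 12.41] az 86.7
t=31.4 w=55.7 g=0 tip [462.2 -88.  184.3] psi 77.7 tz [-0. -0. -1.] F [ 0.  -0.6 -0.1] q [-0.19  0.21 -0.16  1.2  -0.    0.03]
  shift cm [12.66 42.06 12.41] az -93.3
```

Emit:
{"fn": "send_rows", "kwargs": {"increments": [{"tx": 1.05, "ty": 3.5, "tz": 0, "ax": 0, "ay": 0, "az": 0}, {"tx": 1.05, "ty": 3.5, "tz": 0, "ax": 0, "ay": 0, "az": 0}, {"tx": 1.05, "ty": 3.5, "tz": 0, "ax": 0, "ay": 0, "az": 0}, {"tx": 1.05, "ty": 3.5, "tz": 0, "ax": 0, "ay": 0, "az": 0}, {"tx": 1.05, "ty": 3.5, "tz": 0, "ax": 0, "ay": 0, "az": 0}, {"tx": 1.05, "ty": 3.5, "tz": 0, "ax": 0, "ay": 0, "az": 0}, {"tx": 1.05, "ty": 3.5, "tz": 0, "ax": 0, "ay": 0, "az": 0}, {"tx": 1.05, "ty": 3.5, "tz": 0, "ax": 0, "ay": 0, "az": 0}, {"tx": 1.05, "ty": 3.5, "tz": 0, "ax": 0, "ay": 0, "az": 0}, {"tx": 1.05, "ty": 3.5, "tz": 0, "ax": 0, "ay": 0, "az": 0}, {"tx": 1.05, "ty": 3.5, "tz": 0, "ax": 0, "ay": 0, "az": 0}, {"tx": 1.05, "ty": 3.5, "tz": 0, "ax": 0, "ay": 0, "az": 0}]}}

```text
time: 32.4
tool_pos: [430.0, 349.1, 357.6]
tcp_rot: [0.109, 0.994, -0.0, 0.0]
contact_force: [0.4, 0.0, 0.3]
grip_width: 55.3
grasp_force: 0.0
```

Emit:
{"fn": "send_rows", "kwargs": {"increments": [{"tx": 0, "ty": 0, "tz": 0.9, "ax": 0, "ay": 0, "az": 6.65}, {"tx": 0, "ty": 0, "tz": 0.9, "ax": 0, "ay": 0, "az": 6.65}, {"tx": 0, "ty": 0, "tz": 0.9, "ax": 0, "ay": 0, "az": 6.65}, {"tx": 0, "ty": 0, "tz": 0.9, "ax": 0, "ay": 0, "az": 6.65}, {"tx": 0, "ty": 0, "tz": 0.9, "ax": 0, "ay": 0, "az": 6.65}, {"tx": 0, "ty": 0, "tz": 0.9, "ax": 0, "ay": 0, "az": 6.65}, {"tx": 0, "ty": 0, "tz": 0.9, "ax": 0, "ay": 0, "az": 6.65}, {"tx": 0, "ty": 0, "tz": 0.9, "ax": 0, "ay": 0, "az": 6.65}, {"tx": 0, "ty": 0, "tz": 0.9, "ax": 0, "ay": 0, "az": 6.65}, {"tx": 0, "ty": 0, "tz": 0.9, "ax": 0, "ay": 0, "az": 6.65}, {"tx": 0, "ty": 0, "tz": 0.9, "ax": 0, "ay": 0, "az": 6.65}, {"tx": 0, "ty": 0, "tz": 0.9, "ax": 0, "ay": 0, "az": 6.65}, {"tx": 0, "ty": 0, "tz": 0.9, "ax": 0, "ay": 0, "az": 6.65}, {"tx": 0, "ty": 0, "tz": 0, "ax": 0, "ay": 0, "az": 0}, {"tx": 0, "ty": 0, "tz": 0, "ax": 0, "ay": 0, "az": 0}]}}

```text
time: 33.65
tool_pos: [430.0, 347.4, 240.1]
tcp_rot: [0.759, 0.651, -0.001, 0.0]
contact_force: [0.5, -0.1, 0.7]
grip_width: 55.4
grasp_force: 0.0
```

```bash
python3 -c "
from h import *
f=grab('scene')
for t in rects(f,6,30,(250,650),(50,450),True): print('tan',t)
d(428,350.5,2.5,-8)
"
```

```text
tan (429, 350, 29, 42, -5, np.float64(12.4), np.int32(94), [253.0, 234.0])
t=33.7 w=55.7 g=0 tip [430.1 347.7  67.4] psi -8.8 tz [-0. -0. -1.] F [ 0.6 -0.1 -0.3] q [ 0.68  0.47 -0.12  0.99 -0.    2.4 ]
  shift cm [ 0.24 -0.25  6.49] az -0.8
```

Emit:
{"fn": "send_rows", "kwargs": {"increments": [{"tx": 0.2, "ty": -0.1, "tz": 2, "ax": 0, "ay": 0, "az": 0}, {"tx": 0, "ty": 0, "tz": 2, "ax": 0, "ay": 0, "az": 0}, {"tx": 0, "ty": 0, "tz": 1.5, "ax": 0, "ay": 0, "az": 0}, {"tx": 0, "ty": 0, "tz": 0.7, "ax": 0, "ay": 0, "az": 0}, {"tx": 0, "ty": 0, "tz": 0.3, "ax": 0, "ay": 0, "az": 0}, {"tx": 0, "ty": 0, "tz": 0, "ax": 0, "ay": 0, "az": 0}]}}

```text
time: 34.2
tool_pos: [429.0, 350.5, 175.7]
tcp_rot: [0.76, 0.65, -0.0, 0.0]
contact_force: [-0.1, 0.0, 1.4]
grip_width: 55.6
grasp_force: 0.0
```

Emit:
{"fn": "send_rows", "kwargs": {"gripper": 1, "increments": [{"tx": 0, "ty": 0, "tz": 0, "ax": 0, "ay": 0, "az": 0}, {"tx": 0, "ty": 0, "tz": 0, "ax": 0, "ay": 0, "az": 0}, {"tx": 0, "ty": 0, "tz": 0, "ax": 0, "ay": 0, "az": 0}, {"tx": 0, "ty": 0, "tz": 0, "ax": 0, "ay": 0, "az": 0}, {"tx": 0, "ty": 0, "tz": 0, "ax": 0, "ay": 0, "az": 0}, {"tx": 0, "ty": 0, "tz": 0, "ax": 0, "ay": 0, "az": 0}]}}

```text
time: 34.7
tool_pos: [429.4, 351.0, 177.4]
tcp_rot: [0.76, 0.65, 0.002, 0.0]
contact_force: [-1.0, -2.0, 6.5]
grip_width: 26.4
grasp_force: 58.5
```

Emit:
{"fn": "send_rows", "kwargs": {"increments": [{"tx": 0, "ty": 0, "tz": -1, "ax": 0, "ay": 0, "az": 0}, {"tx": 0, "ty": 0, "tz": -3, "ax": 0, "ay": 0, "az": 0}, {"tx": 0, "ty": 0, "tz": -4, "ax": 0, "ay": 0, "az": 0}, {"tx": 0, "ty": 0, "tz": -4, "ax": 0, "ay": 0, "az": 0}, {"tx": 0, "ty": 0, "tz": -4, "ax": 0, "ay": 0, "az": 0}, {"tx": 0, "ty": 0, "tz": -2.5, "ax": 0, "ay": 0, "az": 0}, {"tx": 0, "ty": 0, "tz": 0, "ax": 0, "ay": 0, "az": 0}, {"tx": 0, "ty": 0, "tz": 0, "ax": 0, "ay": 0, "az": 0}]}}

```text
time: 35.37
tool_pos: [429.0, 350.8, 363.4]
tcp_rot: [0.76, 0.65, 0.003, 0.0]
contact_force: [0.8, -0.1, -0.9]
grip_width: 26.1
grasp_force: 58.8
```

```bash
python3 -c "
from h import *
d(383,-193.5,160,77.5)
"
```

```text
t=35.4 w=26.1 g=59 tip [429.7 351.4 190. ] psi -8.9 tz [ 0.004  0.003 -1.   ] F [ 0.8 -0.1 -0.9] q [0.69 0.37 0.07 1.27 0.   2.41]
  shift cm [-54.5    3.86   2.8 ] az -86.4
```

Emit:
{"fn": "send_rows", "kwargs": {"increments": [{"tx": -3.63, "ty": 0.25, "tz": 0, "ax": 0, "ay": 0, "az": 0}, {"tx": -3.63, "ty": 0.25, "tz": 0, "ax": 0, "ay": 0, "az": 0}, {"tx": -3.63, "ty": 0.25, "tz": 0, "ax": 0, "ay": 0, "az": 0}, {"tx": -3.63, "ty": 0.25, "tz": 0, "ax": 0, "ay": 0, "az": 0}, {"tx": -3.63, "ty": 0.25, "tz": 0, "ax": 0, "ay": 0, "az": 0}, {"tx": -3.63, "ty": 0.25, "tz": 0, "ax": 0, "ay": 0, "az": 0}, {"tx": -3.63, "ty": 0.25, "tz": 0, "ax": 0, "ay": 0, "az": 0}, {"tx": -3.63, "ty": 0.25, "tz": 0, "ax": 0, "ay": 0, "az": 0}, {"tx": -3.63, "ty": 0.25, "tz": 0, "ax": 0, "ay": 0, "az": 0}, {"tx": -3.63, "ty": 0.25, "tz": 0, "ax": 0, "ay": 0, "az": 0}, {"tx": -3.63, "ty": 0.25, "tz": 0, "ax": 0, "ay": 0, "az": 0}, {"tx": -3.63, "ty": 0.25, "tz": 0, "ax": 0, "ay": 0, "az": 0}, {"tx": -3.63, "ty": 0.25, "tz": 0, "ax": 0, "ay": 0, "az": 0}, {"tx": -3.63, "ty": 0.25, "tz": 0, "ax": 0, "ay": 0, "az": 0}, {"tx": -3.63, "ty": 0.25, "tz": 0, "ax": 0, "ay": 0, "az": 0}]}}

```text
time: 36.62
tool_pos: [380.2, -194.5, 359.1]
tcp_rot: [0.76, 0.65, -0.001, -0.002]
contact_force: [1.4, 0.4, -0.1]
grip_width: 26.2
grasp_force: 58.8
```

Emit:
{"fn": "send_rows", "kwargs": {"increments": [{"tx": 0, "ty": 0, "tz": 0.3, "ax": 0, "ay": 0, "az": -6.65}, {"tx": 0, "ty": 0, "tz": 0.3, "ax": 0, "ay": 0, "az": -6.65}, {"tx": 0, "ty": 0, "tz": 0.3, "ax": 0, "ay": 0, "az": -6.65}, {"tx": 0, "ty": 0, "tz": 0.3, "ax": 0, "ay": 0, "az": -6.65}, {"tx": 0, "ty": 0, "tz": 0.3, "ax": 0, "ay": 0, "az": -6.65}, {"tx": 0, "ty": 0, "tz": 0.3, "ax": 0, "ay": 0, "az": -6.65}, {"tx": 0, "ty": 0, "tz": 0.3, "ax": 0, "ay": 0, "az": -6.65}, {"tx": 0, "ty": 0, "tz": 0.3, "ax": 0, "ay": 0, "az": -6.65}, {"tx": 0, "ty": 0, "tz": 0.3, "ax": 0, "ay": 0, "az": -6.65}, {"tx": 0, "ty": 0, "tz": 0.3, "ax": 0, "ay": 0, "az": -6.65}, {"tx": 0, "ty": 0, "tz": 0.3, "ax": 0, "ay": 0, "az": -6.65}, {"tx": 0, "ty": 0, "tz": 0.3, "ax": 0, "ay": 0, "az": -6.65}, {"tx": 0, "ty": 0, "tz": 0.3, "ax": 0, "ay": 0, "az": -6.65}, {"tx": 0, "ty": 0, "tz": 0, "ax": 0, "ay": 0, "az": 0}, {"tx": 0, "ty": 0, "tz": 0, "ax": 0, "ay": 0, "az": 0}]}}

```text
time: 37.87
tool_pos: [380.8, -192.8, 320.3]
tcp_rot: [0.11, 0.994, 0.001, -0.002]
contact_force: [-0.2, -0.2, 0.0]
grip_width: 26.4
grasp_force: 58.8
```

```bash
python3 -c "
from h import *
d(383,-193.5,119,77.5)
"
```

```text
t=37.9 w=26.4 g=59 tip [ 380.3 -192.5  146.9] psi 77.4 tz [-0.003  0.002 -1.   ] F [-0.2 -0.2  0. ] q [-0.47  0.16 -0.33  1.09  0.   -0.25]
  shift cm [-0.24 -0.03  2.79] az -0.1
```

Emit:
{"fn": "send_rows", "kwargs": {"increments": [{"tx": 0, "ty": 0, "tz": 1.4, "ax": 0, "ay": 0, "az": 0}, {"tx": 0, "ty": 0, "tz": 1.0, "ax": 0, "ay": 0, "az": 0}, {"tx": 0, "ty": 0, "tz": 0.5, "ax": 0, "ay": 0, "az": 0}, {"tx": 0, "ty": 0, "tz": 0, "ax": 0, "ay": 0, "az": 0}, {"tx": -1, "ty": 0, "tz": 0, "ax": 0, "ay": 0, "az": 0}, {"tx": -1, "ty": 0, "tz": 0, "ax": 0, "ay": 0, "az": 0}, {"tx": -1, "ty": 0, "tz": 0, "ax": 0, "ay": 0, "az": 0}, {"tx": -1, "ty": 0, "tz": 0, "ax": 0, "ay": 0, "az": 0}, {"tx": 0, "ty": 0, "tz": 0, "ax": 0, "ay": 0, "az": 0}]}}

```text
time: 38.62
tool_pos: [423.3, -202.5, 293.3]
tcp_rot: [0.108, 0.994, -0.0, 0.002]
contact_force: [0.7, -0.4, -0.3]
grip_width: 26.3
grasp_force: 58.8
```

Emit:
{"fn": "send_rows", "kwargs": {"increments": [{"tx": -1, "ty": 0, "tz": 0, "ax": 0, "ay": 0, "az": 0}, {"tx": -1, "ty": 0, "tz": 0, "ax": 0, "ay": 0, "az": 0}, {"tx": -1, "ty": 0, "tz": 0, "ax": 0, "ay": 0, "az": 0}, {"tx": -1.3, "ty": 0, "tz": 0, "ax": 0, "ay": 0, "az": 0}, {"tx": 0, "ty": 0, "tz": 0, "ax": 0, "ay": 0, "az": 0}, {"tx": 0, "ty": 0, "tz": 0, "ax": 0, "ay": 0, "az": 0}]}}

```text
time: 39.12
tool_pos: [463.0, -214.4, 293.1]
tcp_rot: [0.11, 0.994, -0.005, -0.001]
contact_force: [-4.8, -12.8, 1.5]
grip_width: 26.1
grasp_force: 72.4
```

Emit:
{"fn": "send_rows", "kwargs": {"increments": [{"tx": 1.2, "ty": 0, "tz": 0, "ax": 0, "ay": 0, "az": 0}, {"tx": 1.2, "ty": 0, "tz": 0, "ax": 0, "ay": 0, "az": 0}, {"tx": 0, "ty": 0, "tz": 0.4, "ax": 0, "ay": 0, "az": 0}, {"tx": 0, "ty": 0, "tz": 0, "ax": 0, "ay": 0, "az": 0}]}}

```text
time: 39.45
tool_pos: [439.1, -205.9, 288.2]
tcp_rot: [0.109, 0.994, 0.0, -0.0]
contact_force: [-0.1, -0.5, 0.4]
grip_width: 26.4
grasp_force: 62.8
```

Emit:
{"fn": "send_rows", "kwargs": {"gripper": -0.3, "increments": [{"tx": 0, "ty": 0, "tz": 0, "ax": 0, "ay": 0, "az": 0}, {"tx": 0, "ty": 0, "tz": 0, "ax": 0, "ay": 0, "az": 0}, {"tx": 0, "ty": 0, "tz": 0, "ax": 0, "ay": 0, "az": 0}, {"tx": 0, "ty": 0, "tz": 0, "ax": 0, "ay": 0, "az": 0}, {"tx": 0, "ty": 0, "tz": -2, "ax": 0, "ay": 0, "az": 0}, {"tx": 0, "ty": 0, "tz": -2, "ax": 0, "ay": 0, "az": 0}, {"tx": 2.9, "ty": 0, "tz": 0, "ax": 0, "ay": 0, "az": 0}, {"tx": 2.9, "ty": 0, "tz": 0, "ax": 0, "ay": 0, "az": 0}, {"tx": 0, "ty": 0, "tz": 0, "ax": 0, "ay": 0, "az": 0}]}}

```text
time: 40.2
tool_pos: [379.2, -192.0, 328.3]
tcp_rot: [0.109, 0.994, 0.001, -0.002]
contact_force: [-1.8, 1.2, -0.4]
grip_width: 55.5
grasp_force: 0.0
```

Emit:
{"fn": "send_rows", "kwargs": {"gripper": 1, "increments": [{"tx": 0, "ty": 0, "tz": 0, "ax": 0, "ay": 0, "az": 0}, {"tx": 0, "ty": 0, "tz": 0, "ax": 0, "ay": 0, "az": 0}, {"tx": 0, "ty": 0, "tz": 0, "ax": 0, "ay": 0, "az": 0}, {"tx": 0, "ty": 0, "tz": 0, "ax": 0, "ay": 0, "az": 0}, {"tx": 0, "ty": 0, "tz": 0, "ax": 0, "ay": 0, "az": 0}, {"tx": 0, "ty": 0, "tz": 0, "ax": 0, "ay": 0, "az": 0}, {"tx": 0, "ty": 0, "tz": 0, "ax": 0, "ay": 0, "az": 0}]}}

```text
time: 40.78
tool_pos: [382.8, -193.4, 328.6]
tcp_rot: [0.108, 0.994, 0.0, -0.0]
contact_force: [0.0, -0.7, -0.4]
grip_width: -0.0
grasp_force: 0.0
```

```bash
python3 -c "
from h import *
d(463,-211,116,77.5)
f=grab('scene'); flapchk(f)
for t in rects(f,115,135,(360,475),(-270,-140),False): print('ledge',t)
for t in rects(f,6,40,(250,650),(50,450),True): print('tan',t)
c=cv2.resize(f['color'][190:340,380:540],None,fx=4,fy=4,interpolation=cv2.INTER_CUBIC); cv2.imwrite('pics/c9.png',c[:,:,::-1])
"
```

```text
t=40.8 w=-0.0 g=0 tip [ 382.8 -193.4  155.2] psi 77.6 tz [-0.  0. -1.] F [ 0.  -0.7 -0.4] q [-0.47  0.15 -0.31  1.11  0.   -0.25]
  shift cm [-8.21  0.01  3.91] az 0.1
flap px 126 off-plane [-0.3  1.5  3.4]
ledge (473, -253, 4, 21, -3, np.float64(122.4), np.int32(54), [475.0, 279.0])
ledge (429, -210, 15, 32, 86, np.float64(122.6), np.int32(81), [449.0, 286.0])
```

View pics/c9.png

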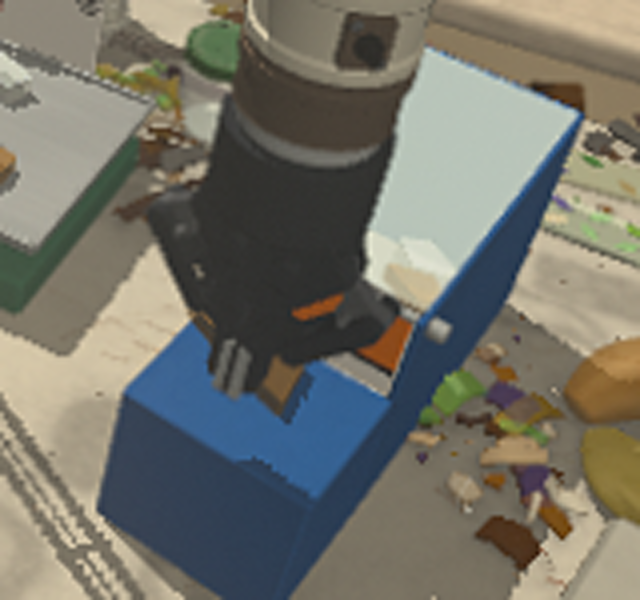

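There's a tan on the ledge at crop (280,385), and perhaps another at (205,325) behind the gripper. Move aside and look.

Emit:
{"fn": "send_rows", "kwargs": {"increments": [{"tx": 0, "ty": 0, "tz": -3, "ax": 0, "ay": 0, "az": 0}, {"tx": 0, "ty": 0, "tz": -2, "ax": 0, "ay": 0, "az": 0}, {"tx": 0, "ty": 3.5, "tz": 0, "ax": 0, "ay": 0, "az": 0}, {"tx": 0, "ty": 3.5, "tz": 0, "ax": 0, "ay": 0, "az": 0}, {"tx": 0, "ty": 3.5, "tz": 0, "ax": 0, "ay": 0, "az": 0}, {"tx": 0, "ty": 3.5, "tz": 0, "ax": 0, "ay": 0, "az": 0}, {"tx": 0, "ty": 0, "tz": 0, "ax": 0, "ay": 0, "az": 0}]}}

```text
time: 41.42
tool_pos: [413.5, -52.4, 378.9]
tcp_rot: [0.105, 0.994, 0.001, 0.0]
contact_force: [0.3, 0.5, 0.4]
grip_width: -0.0
grasp_force: 0.0
```

```bash
python3 -c "
from h import *
d(383,-193,150,77.5)
f=grab('scene'); flapchk(f)
for t in rects(f,115,135,(360,475),(-270,-140),False): print('ledge',t)
g=grab('top')
for t in rects(g,115,135,(360,475),(-270,-140),False): print('ledge top',t)
c=cv2.resize(f['color'][190:340,380:540],None,fx=4,fy=4,interpolation=cv2.INTER_CUBIC); cv2.imwrite('pics/c10.png',c[:,:,::-1])
"
```

```text
t=41.4 w=-0.0 g=0 tip [413.7 -52.  205.5] psi 78.0 tz [ 0.001  0.002 -1.   ] F [0.3 0.5 0.4] q [-0.13  0.09 -0.25  1.23  0.    0.08]
  shift cm [  0.05 -14.4    5.51] az 0.5
flap px 625 off-plane [-26.3   1.3   3.3]
ledge (448, -187, 39, 80, -25, np.float64(122.7), np.int32(385), [442.0, 276.0])
ledge (473, -253, 5, 19, -13, np.float64(124.5), np.int32(51), [475.0, 279.0])
ledge top (458, -186, 26, 72, -11, np.float64(122.4), np.int32(170), [442.0, 246.0])
```

View pics/c10.png

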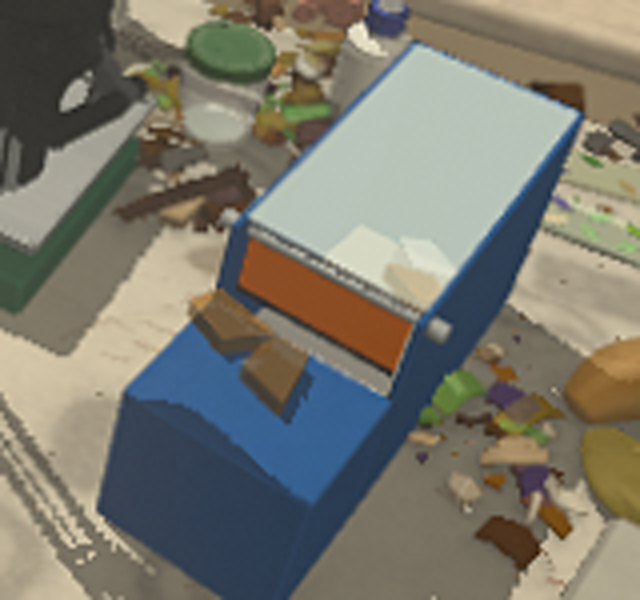

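Two tans lie on the ledge: one skewed at the left edge (crop (220,318)), one at (278,372). Flap is shut. Locate them separately.

```bash
python3 -c "
from h import *
for n in ('scene','top'):
  f=dict(np.load(n+'.npz')); W=cloud(f)
  hsv=cv2.cvtColor(f['color'],cv2.COLOR_RGB2HSV).astype(int)
  m=(W[...,2]>119)&(W[...,2]<127)&(W[...,0]>350)&(W[...,0]<472)&(W[...,1]<-120)&(W[...,1]>-270)&(hsv[...,0]<30)
  p=W[m][:,:2].astype(np.float32)
  _,l,c=cv2.kmeans(p,2,None,(3,50,.1),10,cv2.KMEANS_PP_CENTERS)
  for i in (0,1): q=p[l[:,0]==i]; print(n,len(q),c[i],cv2.minAreaRect(q), q.min(0),q.max(0))
"
```

```text
scene 160 [ 457.524   -172.31496] ((460.242919921875, -171.69178771972656), (42.42802429199219, 30.815162658691406), 54.23124694824219) [ 441.4473  -195.67752] [ 471.63885 -149.33804]
scene 167 [ 437.17722 -206.55344] ((454.6566162109375, -221.66650390625), (41.42781448364258, 78.43724060058594), 49.86623001098633) [ 414.19037 -262.78247] [ 471.30774 -190.29428]
top 44 [ 456.87714 -203.03365] ((455.6490783691406, -203.14743041992188), (34.999324798583984, 12.755156517028809), 70.411865234375) [ 448.7317  -220.22778] [ 467.52444 -187.46149]
top 91 [ 460.13904 -171.53976] ((457.8837585449219, -168.7811737060547), (24.37076187133789, 35.92717742919922), 0.538283109664917) [ 445.80405 -186.7065 ] [ 470.1819  -150.75546]
```

```bash
cat >> h.py <<'E'
def L(x,y): return 480.5+.976*x+.216*y, -215-.216*x+.976*y
def toL(X,Y): a,b=X-480.5,Y+215; return round(.976*a-.216*b,1), round(.216*a+.976*b,1)
E
python3 -c "
from h import *
d(*L(-34,95),116,77.5)
"
```

```text
t=41.5 w=-0.0 g=0 tip [412.9 -55.6 205.3] psi 77.8 tz [-0. -0. -1.] F [-0.8  0.3  0.2] q [-0.13  0.09 -0.25  1.23 -0.    0.08]
  shift cm [-6.63 -4.63  8.93] az 0.3
```

Emit:
{"fn": "send_rows", "kwargs": {"increments": [{"tx": -2.2, "ty": -1.5, "tz": 0, "ax": 0, "ay": 0, "az": 0}, {"tx": -2.2, "ty": -1.5, "tz": 0, "ax": 0, "ay": 0, "az": 0}, {"tx": -2.2, "ty": -1.5, "tz": 0, "ax": 0, "ay": 0, "az": 0}, {"tx": 0, "ty": 0, "tz": 3, "ax": 0, "ay": 0, "az": 0}, {"tx": 0, "ty": 0, "tz": 3, "ax": 0, "ay": 0, "az": 0}, {"tx": 0, "ty": 0, "tz": 2.9, "ax": 0, "ay": 0, "az": 0}, {"tx": 0, "ty": 0, "tz": 0, "ax": 0, "ay": 0, "az": 0}, {"tx": 0, "ty": -0.5, "tz": 0, "ax": 0, "ay": 0, "az": 0}, {"tx": 0, "ty": -0.5, "tz": 0, "ax": 0, "ay": 0, "az": 0}, {"tx": 0, "ty": -0.5, "tz": 0, "ax": 0, "ay": 0, "az": 0}, {"tx": 0, "ty": -0.5, "tz": 0, "ax": 0, "ay": 0, "az": 0}, {"tx": 0, "ty": 0, "tz": 0, "ax": 0, "ay": 0, "az": 0}]}}

```text
time: 42.52
tool_pos: [463.5, -135.6, 291.4]
tcp_rot: [0.109, 0.994, -0.0, 0.002]
contact_force: [0.4, -0.1, -0.4]
grip_width: 0.3
grasp_force: 0.0
```

Emit:
{"fn": "send_rows", "kwargs": {"increments": [{"tx": 0, "ty": -0.5, "tz": 0, "ax": 0, "ay": 0, "az": 0}, {"tx": 0, "ty": -0.5, "tz": 0, "ax": 0, "ay": 0, "az": 0}, {"tx": 0, "ty": -0.5, "tz": 0, "ax": 0, "ay": 0, "az": 0}, {"tx": 0, "ty": -0.4, "tz": 0, "ax": 0, "ay": 0, "az": 0}, {"tx": 0, "ty": 0, "tz": 0, "ax": 0, "ay": 0, "az": 0}]}}

```text
time: 42.93
tool_pos: [459.0, -153.6, 289.9]
tcp_rot: [0.109, 0.994, -0.0, 0.0]
contact_force: [0.3, -0.4, 1.1]
grip_width: 0.2
grasp_force: 0.7
```

```bash
python3 -c "
from h import *
from rig import r
p=r.observe()['tool_pos']; print(toL(p[0],p[1]))
d(*L(-34,55),116,77.5)
f=grab('scene'); flapchk(f)
c=cv2.resize(f['color'][210:310,390:500],None,fx=5,fy=5,interpolation=cv2.INTER_CUBIC); cv2.imwrite('pics/c11.png',c[:,:,::-1])
"
```

```text
(np.float64(-34.3), np.float64(55.3))
t=42.9 w=0.2 g=1 tip [ 459.  -153.6  116.5] psi 77.5 tz [ 0. -0. -1.] F [ 0.3 -0.4  1.1] q [-0.32  0.29 -0.24  1.04 -0.   -0.1 ]
  shift cm [-0.03 -0.03  0.05] az -0.0
flap px 514 off-plane [-24.2   1.3   3.6]
```

View pics/c11.png

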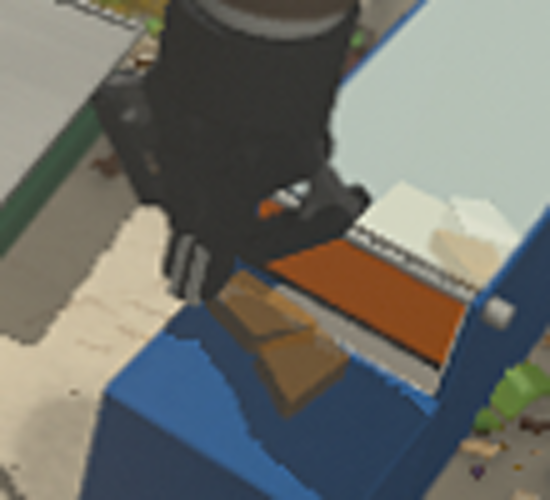

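The two tans are now side by side, moved inward (crop (260,300) and (300,365)). Back off and measure numerically.

Emit:
{"fn": "send_rows", "kwargs": {"increments": [{"tx": 0, "ty": -0.5, "tz": 0, "ax": 0, "ay": 0, "az": 0}, {"tx": 0, "ty": 0, "tz": 0, "ax": 0, "ay": 0, "az": 0}, {"tx": 0, "ty": 2, "tz": 0, "ax": 0, "ay": 0, "az": 0}, {"tx": 0, "ty": 0, "tz": -3, "ax": 0, "ay": 0, "az": 0}, {"tx": 0, "ty": 0, "tz": -3, "ax": 0, "ay": 0, "az": 0}, {"tx": 0, "ty": 3, "tz": -2, "ax": 0, "ay": 0, "az": 0}, {"tx": 0, "ty": 3, "tz": 0, "ax": 0, "ay": 0, "az": 0}, {"tx": 0, "ty": 3, "tz": 0, "ax": 0, "ay": 0, "az": 0}, {"tx": 0, "ty": 0, "tz": 0, "ax": 0, "ay": 0, "az": 0}]}}

```text
time: 43.73
tool_pos: [482.4, -46.9, 370.1]
tcp_rot: [0.106, 0.994, 0.001, 0.001]
contact_force: [-0.1, -0.9, -0.2]
grip_width: -0.1
grasp_force: 0.0
```

```bash
cat >> h.py <<'E'
def ledge(f,zr=(119,127)):
    W=cloud(f); hsv=cv2.cvtColor(f['color'],cv2.COLOR_RGB2HSV).astype(int)
    a,b=W[...,0]-480.5,W[...,1]+215; x=.976*a-.216*b; y=.216*a+.976*b
    m=(W[...,2]>zr[0])&(W[...,2]<zr[1])&(x>-110)&(x<-3)&(abs(y)<75)&(hsv[...,0]>7)&(hsv[...,0]<28)&(hsv[...,1]>70)
    g=[[' ']*38 for _ in range(28)]
    for X,Y in zip(x[m],y[m]): g[int((-X)//4)][int((75-Y)//4)]='#'
    print(m.sum(),"rows: x from flap back by 4 mm; cols: y +75 to -75 by 4 mm")
    print("\n".join("%4d|%s|"%(-4*i,"".join(q)) for i,q in enumerate(g) if '#' in q))
    return np.stack([x[m],y[m]],1).astype(np.float32)
E
python3 -c "
from h import *
for n in('scene','top'): ledge(grab(n))
"
```

```text
178 rows: x from flap back by 4 mm; cols: y +75 to -75 by 4 mm
  -8|        #                             |
 -12|        #                             |
 -16|       ##                             |
 -20|       #           # #                |
 -24|       #          #####               |
 -28|    #  #         #######              |
 -32|     # #         #######              |
 -36|                ########              |
 -40|                ########              |
 -44|               ########               |
 -48|                #######               |
 -52|                #######               |
 -56|                 #####                |
 -60|                   ###                |
 -64|                   ###                |
 -68|                    #                 |
0 rows: x from flap back by 4 mm; cols: y +75 to -75 by 4 mm
```

```bash
sed -i "s/&(hsv\[...,0\]>7)&(hsv\[...,0\]<28)&(hsv\[...,1\]>70)//" h.py
python3 -c "
from h import *
for n in('scene','top'): ledge(dict(np.load(n+'.npz')),(118,128))
"
```

```text
225 rows: x from flap back by 4 mm; cols: y +75 to -75 by 4 mm
  -4|                                ##    |
  -8|        #                      ##     |
 -12|        #                             |
 -16|       ##                             |
 -20|       ##          # #                |
 -24|       #          ######              |
 -28|    # ##         #######              |
 -32|     ###         #######              |
 -36|                ########              |
 -40|                ########              |
 -44|               ########               |
 -48|                #######               |
 -52|                #######               |
 -56|                 #####                |
 -60|                  ####                |
 -64|                   ###                |
 -68|                    #                 |
0 rows: x from flap back by 4 mm; cols: y +75 to -75 by 4 mm
```

Emit:
{"fn": "send_rows", "kwargs": {"increments": [{"tx": 1, "ty": 3.8, "tz": 0, "ax": 0, "ay": 0, "az": 0}, {"tx": 1, "ty": 3.8, "tz": 0, "ax": 0, "ay": 0, "az": 0}, {"tx": 1, "ty": 3.8, "tz": 0, "ax": 0, "ay": 0, "az": 0}, {"tx": 1, "ty": 3.8, "tz": 0, "ax": 0, "ay": 0, "az": 0}, {"tx": 1, "ty": 3.8, "tz": 0, "ax": 0, "ay": 0, "az": 0}, {"tx": 1, "ty": 3.8, "tz": 0, "ax": 0, "ay": 0, "az": 0}, {"tx": 0, "ty": 0, "tz": 0, "ax": 0, "ay": 0, "az": 0}]}}

```text
time: 44.42
tool_pos: [472.1, 189.6, 369.2]
tcp_rot: [0.105, 0.994, 0.001, -0.0]
contact_force: [-0.2, -0.9, 1.4]
grip_width: 0.2
grasp_force: 0.0
```

```bash
python3 -c "
from h import *
for n in('scene','top'):
  f=grab(n); ledge(f,(113,128))
  for t in rects(f,6,105,(330,520),(-200,-60),False): print('bench',t)
"
```

```text
280 rows: x from flap back by 4 mm; cols: y +75 to -75 by 4 mm
  -4|                               ###    |
  -8|        #                       ##    |
 -12|        #                             |
 -16|       ##                             |
 -20|       ##         ##                  |
 -24|       #          ######              |
 -28|   #####         ##### #              |
 -32|    ####         #######              |
 -36|                 #######              |
 -40|       #        #######               |
 -44|               ########               |
 -48|               ########               |
 -52|                #######               |
 -56|                 #####      #         |
 -60|     #            ####                |
 -64|                   ###                |
 -68|                    #                 |
 -76|                       #              |
 -80|                   #                  |
 -84|                   #                  |
 -92|                       # #            |
 -96|                 #   #          #     |
-100|         #                            |
be
[... 598 characters left out ...]
             #######               |
 -44|     #  #       ########              |
 -48|                #######    ##         |
 -52|            #    #####                |
 -56|                   ###        #       |
 -60|                #   ## #              |
 -64|              #     #        ##       |
 -68|      #     # #    ##    #            |
 -72|             # #     #                |
 -76|                #         # #   #     |
 -80|        ##    #         ##            |
 -88|             #         #              |
 -92|      #          #  #         #       |
 -96|                ###                   |
bench (455, -153, 5, 132, 78, np.float64(58.0), np.int32(479), [424.0, 247.0])
```

```bash
python3 -c "
from h import *
for n in('scene','top'):
  f=dict(np.load(n+'.npz')); W=cloud(f); hsv=cv2.cvtColor(f['color'],cv2.COLOR_RGB2HSV).astype(int)
  a,b=W[...,0]-480.5,W[...,1]+215; x=.976*a-.216*b; y=.216*a+.976*b
  print(n)
  tan=(abs(hsv[...,0]-17)<8)&(hsv[...,1]>80)
  for i in range(1,13):
    s=''
    for yy in range(100,10,-5):
      m=(x<-5*i+5)&(x>=-5*i)&(y>yy-5)&(y<=yy)
      s+=('%4d%s'%(np.max(W[...,2][m]),'t' if tan[m].mean()>.5 else ' ')) if m.any() else '  .. '
    print('%4d'%(-5*i),s)
"
```

```text
scene
  -5    0   ..   ..   ..   ..   ..  164  164  168  169  163  162  162t 162  165  162  168  162 
 -10    1   ..   ..   ..   ..   ..   ..   ..  168  169  153t 153t 152t  ..  108   ..  107   .. 
 -15    1   ..   ..   ..   ..   ..   ..   ..   ..  150t 151t 152t 149t 109  109  111  110  109 
 -20    0   ..   ..   ..   ..   ..   ..   ..   ..  150t 149t 149t 111  112  110  110  110  109 
 -25    2   ..   ..   ..   ..   ..   ..   ..  147t 148t 148t 149  110  111  111  111  111  111 
 -30    2    2   ..   ..   ..   ..   ..   ..  146  146t 147t 140  111  112  112  112  111   .. 
 -35    0    0   ..   ..   ..   ..   ..   ..  143t 144t 144  140  111  111  110  111  110   .. 
 -40    2    1    0   ..   ..   ..   ..   ..  110  143  144  109  111  111  110  110  109   .. 
 -45    0    0    1   ..   ..   ..   ..   ..  109  110  113  112  110  110  110  108  110  122t
 -50    0    0    0    0   ..   ..   ..   ..  110  111  110  110  110  110  110  111  111  125 
 -55    0    0    0    1   ..   ..   ..   ..  110  110  111  111  112  110  111  110  110  123 
 -60    0    0   -1    1    0   ..   .
[... 512 characters left out ...]
 ..   ..  111  111  108  113 
 -30    3    2    1    3   -1    2    1    2  144  144  145t 148t  ..  110  111  110  110  112 
 -35    1    2    3    0   -2    0    3    1  109  140  141  142  109  109  110  110  111  112 
 -40   -2    4    1    0    5    0   -1   -1  111  111  111  112  112  108  112  110  111  110 
 -45    2   -1    0   -1    0    2    1    2  106  112  111  108  110  110  111  111  110  119 
 -50    1    0    0    0    0    0    0    1  109  114  109  113  110  112  108  109  108  118 
 -55   -1   -2    3    1    3   -1    0    1  106  112  111  109  112  110  111  113  109  110 
 -60    0    0    2    2    0    1    2    1  110  111  106  112  112  110  110  109  110  110
```

```bash
python3 -c "
from h import *
d(*L(-85,-4),190,77.5)
"
```

```text
t=44.5 w=-0.0 g=0 tip [472.  185.3 195.6] psi 77.7 tz [-0.001 -0.001 -1.   ] F [0.5 0.1 0.2] q [ 0.37  0.27 -0.04  1.25 -0.    0.59]
  shift cm [ -0.87 -39.33   0.63] az 0.2
```

Emit:
{"fn": "send_rows", "kwargs": {"increments": [{"tx": 0.3, "ty": -3.57, "tz": 0, "ax": 0, "ay": 0, "az": 0}, {"tx": 0.3, "ty": -3.57, "tz": 0, "ax": 0, "ay": 0, "az": 0}, {"tx": 0.3, "ty": -3.57, "tz": 0, "ax": 0, "ay": 0, "az": 0}, {"tx": 0.3, "ty": -3.57, "tz": 0, "ax": 0, "ay": 0, "az": 0}, {"tx": 0.3, "ty": -3.57, "tz": 0, "ax": 0, "ay": 0, "az": 0}, {"tx": 0.3, "ty": -3.57, "tz": 0, "ax": 0, "ay": 0, "az": 0}, {"tx": 0.3, "ty": -3.57, "tz": 0, "ax": 0, "ay": 0, "az": 0}, {"tx": 0.3, "ty": -3.57, "tz": 0, "ax": 0, "ay": 0, "az": 0}, {"tx": 0.3, "ty": -3.57, "tz": 0, "ax": 0, "ay": 0, "az": 0}, {"tx": 0.3, "ty": -3.57, "tz": 0, "ax": 0, "ay": 0, "az": 0}, {"tx": 0.3, "ty": -3.57, "tz": 0, "ax": 0, "ay": 0, "az": 0}, {"tx": 0, "ty": 0, "tz": 0, "ax": 0, "ay": -7, "az": 0}, {"tx": 0, "ty": 0, "tz": 0, "ax": 0, "ay": -7, "az": 0}, {"tx": 0, "ty": 0, "tz": 0, "ax": 0, "ay": 0, "az": 0}, {"tx": 0, "ty": 0, "tz": 0, "ax": 0, "ay": 0, "az": 0}]}}

```text
time: 45.77
tool_pos: [353.1, -192.1, 369.5]
tcp_rot: [0.11, 0.987, -0.013, 0.119]
contact_force: [0.5, 0.6, 0.0]
grip_width: 0.4
grasp_force: 0.0
```

```bash
cat >> h.py <<'E'
def dt(x,y,ztip,oh=173.4):
    "shift in present (tilted) tool axes to bring the tip to box-local x,y and height ztip"
    from rig import r
    from scipy.spatial.transform import Rotation as Ro
    s=r.observe(); R=Ro.from_quat(s["tcp_rot"]).as_matrix(); t=s["tool_pos"]+R[:,2]*oh
    X,Y=L(x,y); print("tip local",toL(t[0],t[1]),t[2].round(1),"tz",R[:,2].round(3),"F",s["contact_force"].round(1))
    print("shift cm",(R.T@(np.array([X,Y,ztip])-t)/10).round(2),"1cm box x:",(R.T@[.976,-.216,0]).round(3))
E
python3 -c "
from h import *
dt(-85,-4,115); ledge(grab('scene'))
"
```

```text
tip local (np.float64(-87.9), np.float64(-5.4)) 201.1 tz [ 0.233 -0.053 -0.971] F [0.5 0.6 0. ]
shift cm [1.76 0.14 8.43] 1cm box x: [-0.971  0.004  0.238]
209 rows: x from flap back by 4 mm; cols: y +75 to -75 by 4 mm
  -4|                               ###    |
  -8|        #                       ##    |
 -12|        #                             |
 -16|        #                             |
 -20|       ##          #                  |
 -24|       #          ######              |
 -28|    ## #         #######              |
 -32|     ###         #######              |
 -36|                ########              |
 -40|                ########              |
 -44|                #######               |
 -48|               ########               |
 -52|                ######                |
 -56|                 #####                |
 -60|                  ####                |
 -64|                   ###                |
```

Emit:
{"fn": "send_rows", "kwargs": {"increments": [{"tx": 0.5, "ty": 0.1, "tz": 2.4, "ax": 0, "ay": 0, "az": 0}, {"tx": 0.5, "ty": 0, "tz": 2.4, "ax": 0, "ay": 0, "az": 0}, {"tx": 0.5, "ty": 0, "tz": 2.4, "ax": 0, "ay": 0, "az": 0}, {"tx": 0.26, "ty": 0, "tz": 1.2, "ax": 0, "ay": 0, "az": 0}, {"tx": 0, "ty": 0, "tz": 0, "ax": 0, "ay": 0, "az": 0}, {"tx": 0, "ty": 0, "tz": 0, "ax": 0, "ay": 0, "az": 0}]}}

```text
time: 46.32
tool_pos: [359.1, -190.8, 283.7]
tcp_rot: [0.107, 0.987, -0.013, 0.119]
contact_force: [0.3, 0.6, -0.2]
grip_width: -0.1
grasp_force: 0.0
```

Emit:
{"fn": "send_rows", "kwargs": {"increments": [{"tx": -0.97, "ty": 0, "tz": 0.24, "ax": 0, "ay": 0, "az": 0}, {"tx": -0.97, "ty": 0, "tz": 0.24, "ax": 0, "ay": 0, "az": 0}, {"tx": -0.97, "ty": 0, "tz": 0.24, "ax": 0, "ay": 0, "az": 0}, {"tx": -0.97, "ty": 0, "tz": 0.24, "ax": 0, "ay": 0, "az": 0}, {"tx": 0, "ty": 0, "tz": 0, "ax": 0, "ay": 0, "az": 0}, {"tx": 0, "ty": 0, "tz": 0, "ax": 0, "ay": 0, "az": 0}]}}

```text
time: 46.82
tool_pos: [398.6, -199.7, 284.2]
tcp_rot: [0.107, 0.987, -0.013, 0.121]
contact_force: [-0.1, -0.4, -0.5]
grip_width: -0.1
grasp_force: 0.0
```

```bash
python3 -c "
from h import *
dt(-9,-4,115); 
"
```

```text
tip local (np.float64(-41.2), np.float64(-2.7)) 116.0 tz [ 0.237 -0.052 -0.97 ] F [-0.1 -0.4 -0.5]
shift cm [-3.1  -0.13  0.88] 1cm box x: [-0.97  -0.001  0.242]
```

Emit:
{"fn": "send_rows", "kwargs": {"increments": [{"tx": -0.97, "ty": 0, "tz": 0.24, "ax": 0, "ay": 0, "az": 0}, {"tx": -0.97, "ty": 0, "tz": 0.24, "ax": 0, "ay": 0, "az": 0}, {"tx": -0.97, "ty": 0, "tz": 0.28, "ax": 0, "ay": 0, "az": 0}, {"tx": -0.2, "ty": 0, "tz": 0.05, "ax": 0, "ay": 0, "az": 0}, {"tx": 0, "ty": 0, "tz": 0, "ax": 0, "ay": 0, "az": 0}, {"tx": 0, "ty": 0, "tz": 0, "ax": 0, "ay": 0, "az": 0}]}}

```text
time: 47.32
tool_pos: [429.2, -206.4, 283.4]
tcp_rot: [0.108, 0.987, -0.013, 0.121]
contact_force: [-0.1, 1.0, -0.2]
grip_width: 0.1
grasp_force: 0.0
```

Emit:
{"fn": "send_rows", "kwargs": {"increments": [{"tx": 2, "ty": 0, "tz": -0.5, "ax": 0, "ay": 0, "az": 0}, {"tx": 2, "ty": 0, "tz": -0.5, "ax": 0, "ay": 0, "az": 0}, {"tx": 2, "ty": 0, "tz": -2, "ax": 0, "ay": 0, "az": 0}, {"tx": 1, "ty": 0, "tz": -3, "ax": 0, "ay": 0, "az": 0}, {"tx": 0, "ty": 0, "tz": 0, "ax": 0, "ay": 0, "az": 0}, {"tx": 0, "ty": 0, "tz": 0, "ax": 0, "ay": 0, "az": 0}]}}

```text
time: 47.82
tool_pos: [348.3, -188.8, 326.4]
tcp_rot: [0.108, 0.986, -0.014, 0.123]
contact_force: [-0.1, -0.5, 0.4]
grip_width: 0.1
grasp_force: 0.0
```

```bash
cat >> h.py <<'E'
def edge(f):
  W=cloud(f); hsv=cv2.cvtColor(f['color'],cv2.COLOR_RGB2HSV).astype(int)
  a,b=W[...,0]-480.5,W[...,1]+215; x=.976*a-.216*b; y=.216*a+.976*b
  tan=(abs(hsv[...,0]-17)<8)&(hsv[...,1]>80)
  for i in range(1,12):
    s=''
    for yy in range(75,-70,-5):
      m=(x<-5*i+5)&(x>=-5*i)&(y>yy-5)&(y<=yy)
      s+=('%4d%s'%(np.max(W[...,2][m]),'t' if tan[m].mean()>.5 else ' ')) if m.any() else '  .. '
    print('%4d'%(-5*i),s)
E
python3 -c "
from h import *
dt(-9,-4,115); f=grab('scene'); flapchk(f); ledge(f); edge(f); print(panz(f))
"
```

```text
tip local (np.float64(-92.1), np.float64(-3.2)) 158.3 tz [ 0.239 -0.054 -0.969] F [-0.1 -0.5  0.4]
shift cm [-7.   -0.08  6.24] 1cm box x: [-0.969  0.     0.245]
flap px 79 off-plane [0.5 1.7 3.7]
8 rows: x from flap back by 4 mm; cols: y +75 to -75 by 4 mm
  -4|                               ###    |
  -8|                                #     |
  -5   ..   ..   ..   ..   ..   ..   ..   ..   ..   ..   ..   ..   ..   ..   ..   ..   ..   ..  162  158  161  161  168  131t 163  169  170  163  162 
 -10   ..   ..   ..   ..   ..   ..   ..   ..   ..   ..   ..   ..   ..   ..   ..   ..   ..   ..   ..   ..  107   ..  109  109   ..  170  166    1    2 
 -15   ..   ..   ..   ..   ..   ..   ..   ..   ..   ..   ..   ..   ..   ..   ..   ..   ..   ..   ..   ..  112  111  111  110  110  118  110    0    0 
 -20   ..   ..   ..   ..   ..   ..   ..   ..   ..   ..   ..   ..   ..   ..   ..   ..   ..   ..   ..  112  112  109  111  110  110  110  109    1    1 
 -25   ..   ..   ..   ..   ..   ..   ..   ..   ..   ..   ..   ..   ..   ..   ..   ..   ..   ..  111  111  112  113  111  112  111  111  109    0    
[... 226 characters left out ...]
..   ..  109  109  112  112  110  110  112  111  110  111  111  110    2    0 
 -40   ..   ..   ..  110  111  111  111  111   ..   ..   ..   ..   ..   ..  109  110  111  112  111  111  110  111  110  112  111  110  108    0    2 
 -45   ..   ..   ..  111  111  110  111  110  112   ..   ..   ..   ..   ..   ..  111  111  111  112  110  112  111  109  112  110  111  109    0    3 
 -50   ..   ..   ..  110  112  111  111  112  110   ..   ..   ..   ..   ..   ..  110  112  112  110  111  112  111  110  110  111  111  110    1    0 
 -55   ..   ..   ..  111  112  110  111  110  110  110  109   ..   ..   ..  109  111  111  111  110  113  112  112  110  112  110  110  108    2    2 
65.79189919374348
```

Emit:
{"fn": "send_rows", "kwargs": {"gripper": 0.1, "increments": [{"tx": 0, "ty": 0, "tz": -3, "ax": 0, "ay": 7, "az": 0}, {"tx": 0, "ty": 0, "tz": 0, "ax": 0, "ay": 7, "az": 0}, {"tx": 0, "ty": 0, "tz": 0, "ax": 0, "ay": 0, "az": 7}, {"tx": 0, "ty": 0, "tz": 0, "ax": 0, "ay": 0, "az": 7}, {"tx": 0, "ty": 0, "tz": 0, "ax": 0, "ay": 0, "az": 7}, {"tx": 0, "ty": 0, "tz": 0, "ax": 0, "ay": 0, "az": 0}, {"tx": 0, "ty": 0, "tz": 0, "ax": 0, "ay": 0, "az": 0}]}}

```text
time: 48.45
tool_pos: [343.0, -187.4, 348.7]
tcp_rot: [0.286, 0.958, 0.001, 0.008]
contact_force: [0.5, 0.4, 0.2]
grip_width: 38.4
grasp_force: 0.0
```

```bash
python3 -c "
from h import *
dt(-23,48,190); d(*L(-23,48),190,56.5); 
for n in ('scene','top'):
  f=grab(n); W=cloud(f)
  a,b=W[...,0]-480.5,W[...,1]+215; x=.976*a-.216*b; y=.216*a+.976*b
  m=(W[...,2]>125)&(W[...,2]<158)&(x<-8)&(x>-60)&(y>20)&(y<75)
  p=np.stack([x[m],y[m]],1).astype(np.float32); print(n,m.sum(),cv2.minAreaRect(p) if m.any() else '')
  if m.sum():
   t=np.stack([x[m],y[m],W[...,2][m]],1)
   for lo in range(-8,-44,-6):
    q=t[(t[:,0]<=lo)&(t[:,0]>lo-6)]
    if len(q): print(lo,len(q),'y',q[:,1].min().round(),q[:,1].max().round(),'ytop',q[q[:,2]>q[:,2].max()-3][:,1].mean().round(1),'z',q[:,2].max().round())
"
```

```text
tip local (np.float64(-137.5), np.float64(-2.6)) 175.3 tz [ 0.015 -0.003 -1.   ] F [0.5 0.4 0.2]
shift cm [-8.93  8.81 -1.29] 1cm box x: [-0.934  0.355  0.015]
t=48.5 w=38.4 g=0 tip [ 345.6 -187.9  175.3] psi 56.7 tz [ 0.015 -0.003 -1.   ] F [0.5 0.4 0.2] q [-0.5   0.06 -0.37  1.13  0.    0.08]
  shift cm [-9.18  8.91 -1.29] az 0.2
scene 5 ((-32.57538604736328, 46.23081970214844), (2.8283207416534424, 5.425134181976318), 46.232112884521484)
-26 1 y 45.0 45.0 ytop 45.4 z 126.0
-32 4 y 46.0 49.0 ytop 46.9 z 128.0
top 70 ((-19.524770736694336, 48.012840270996094), (14.787239074707031, 26.043960571289062), 75.70645904541016)
-8 19 y 39.0 52.0 ytop 45.3 z 152.0
-14 17 y 41.0 54.0 ytop 46.5 z 151.0
-20 18 y 43.0 57.0 ytop 51.0 z 149.0
-26 14 y 43.0 57.0 ytop 52.6 z 146.0
-32 2 y 47.0 49.0 ytop 49.4 z 142.0
```

Emit:
{"fn": "send_rows", "kwargs": {"increments": [{"tx": 0, "ty": 0, "tz": -1.5, "ax": 0, "ay": 0, "az": 0}, {"tx": -2.3, "ty": 2.25, "tz": 0, "ax": 0, "ay": 0, "az": 0}, {"tx": -2.3, "ty": 2.25, "tz": 0, "ax": 0, "ay": 0, "az": 0}, {"tx": -2.3, "ty": 2.25, "tz": 0, "ax": 0, "ay": 0, "az": 0}, {"tx": -2.3, "ty": 2.25, "tz": 0, "ax": 0, "ay": 0, "az": 0}, {"tx": 0, "ty": 0, "tz": 0, "ax": 0, "ay": 0, "az": 0}, {"tx": 0, "ty": 0, "tz": 0, "ax": 0, "ay": 0, "az": 0}]}}

```text
time: 49.13
tool_pos: [470.1, -162.6, 365.9]
tcp_rot: [0.286, 0.958, 0.001, 0.008]
contact_force: [-0.2, 0.6, 0.5]
grip_width: 38.3
grasp_force: 0.0
```

```bash
python3 -c "
from h import *
dt(-24,49.5,122)
"
```

```text
tip local (np.float64(-18.7), np.float64(48.9)) 192.5 tz [ 0.016 -0.003 -1.   ] F [-0.2  0.6  0.5]
shift cm [ 0.62 -0.18  7.04] 1cm box x: [-0.934  0.355  0.016]
```

Emit:
{"fn": "send_rows", "kwargs": {"increments": [{"tx": 0.3, "ty": -0.1, "tz": 1.5, "ax": 0, "ay": 0.9, "az": 0}, {"tx": 0, "ty": 0, "tz": 1.5, "ax": 0, "ay": 0, "az": 0}, {"tx": 0, "ty": 0, "tz": 1.5, "ax": 0, "ay": 0, "az": 0}, {"tx": 0, "ty": 0, "tz": 1.5, "ax": 0, "ay": 0, "az": 0}, {"tx": 0, "ty": 0, "tz": 1, "ax": 0, "ay": 0, "az": 0}, {"tx": 0, "ty": 0, "tz": 0, "ax": 0, "ay": 0, "az": 0}]}}

```text
time: 49.63
tool_pos: [464.4, -161.9, 294.6]
tcp_rot: [0.288, 0.958, 0.003, -0.002]
contact_force: [-0.7, 0.6, -1.2]
grip_width: 38.6
grasp_force: 0.0
```

Emit:
{"fn": "send_rows", "kwargs": {"gripper": 1, "increments": [{"tx": 0, "ty": 0, "tz": 0, "ax": 0, "ay": 0, "az": 0}, {"tx": 0, "ty": 0, "tz": 0, "ax": 0, "ay": 0, "az": 0}, {"tx": 0, "ty": 0, "tz": 0, "ax": 0, "ay": 0, "az": 0}, {"tx": 0, "ty": 0, "tz": 0, "ax": 0, "ay": 0, "az": 0}, {"tx": 0, "ty": 0, "tz": 0, "ax": 0, "ay": 0, "az": 0}, {"tx": 0, "ty": 0, "tz": 0, "ax": 0, "ay": 0, "az": 0}]}}

```text
time: 50.13
tool_pos: [466.4, -162.1, 297.7]
tcp_rot: [0.288, 0.958, 0.003, 0.002]
contact_force: [-2.6, -0.6, 5.9]
grip_width: 12.0
grasp_force: 60.5
```

```bash
python3 -c "
from h import *
dt(-45,0,126)
"
```

```text
tip local (np.float64(-24.5), np.float64(49.5)) 124.3 tz [ 0.005  0.004 -1.   ] F [-2.6 -0.6  5.9]
shift cm [ 0.14 -5.35 -0.21] 1cm box x: [-0.933  0.358  0.004]
```

Emit:
{"fn": "send_rows", "kwargs": {"increments": [{"tx": 0, "ty": 0, "tz": -1, "ax": 0, "ay": 0, "az": 0}, {"tx": 0, "ty": 0, "tz": -1.5, "ax": 0, "ay": 0, "az": 0}, {"tx": 0, "ty": 0, "tz": -2, "ax": 0, "ay": 0, "az": 0}, {"tx": 1.4, "ty": -0.5, "tz": 0, "ax": 0, "ay": 0, "az": -7}, {"tx": 1.4, "ty": -0.4, "tz": 0, "ax": 0, "ay": 0, "az": -7}, {"tx": 1.4, "ty": 0, "tz": 0, "ax": 0, "ay": 0, "az": -7}, {"tx": 0, "ty": -2.4, "tz": 0, "ax": 0, "ay": 0, "az": 0}, {"tx": 0, "ty": -2.5, "tz": 0, "ax": 0, "ay": 0, "az": 0}, {"tx": 0, "ty": 0, "tz": 0, "ax": 0, "ay": 0, "az": 0}, {"tx": 0, "ty": 0, "tz": 0, "ax": 0, "ay": 0, "az": 0}]}}

```text
time: 50.97
tool_pos: [413.6, -199.9, 341.8]
tcp_rot: [0.11, 0.994, 0.003, 0.002]
contact_force: [0.7, -0.8, -0.1]
grip_width: 11.6
grasp_force: 59.8
```

```bash
python3 -c "
from h import *
dt(-60,0,140)
f=grab('scene'); flapchk(f); W=cloud(f); hsv=cv2.cvtColor(f['color'],cv2.COLOR_RGB2HSV).astype(int)
a,b=W[...,0]-480.5,W[...,1]+215; x=.976*a-.216*b; y=.216*a+.976*b
m=(W[...,2]>115)&(W[...,2]<230)&(x<-8)&(x>-150)&(abs(y)<60)&(abs(hsv[...,0]-17)<8)&(hsv[...,1]>80)
t=np.stack([x[m],y[m],W[...,2][m]],1); print(len(t),np.percentile(t,[2,50,98],axis=0).round())
for lo in range(-30,-110,-6):
    q=t[(t[:,0]<=lo)&(t[:,0]>lo-6)]
    if len(q): print(lo,len(q),q.min(0).round(),q.max(0).round())
"
```

```text
tip local (np.float64(-68.0), np.float64(1.3)) 168.4 tz [ 0.005  0.005 -1.   ] F [ 0.7 -0.8 -0.1]
shift cm [-0.8  -0.14  2.85] 1cm box x: [-1.     0.002  0.003]
flap px 231 off-plane [-0.1  1.6  3.5]
94 [[-82. -40. 176.]
 [-75.   3. 191.]
 [-51.   8. 227.]]
-48 4 [-53.   4. 194.] [-49.   7. 196.]
-54 11 [-60.   3. 190.] [-55.   9. 207.]
-60 13 [-66. -17. 186.] [-61.   8. 211.]
-66 11 [-72.   1. 187.] [-66.   8. 193.]
-72 33 [-78. -22. 174.] [-72.   8. 211.]
-78 22 [-83. -44. 185.] [-79.  -3. 230.]
```

Emit:
{"fn": "send_rows", "kwargs": {"increments": [{"tx": -1.6, "ty": -0.1, "tz": 0, "ax": 0, "ay": 0, "az": 0}, {"tx": 0, "ty": 0, "tz": 1.5, "ax": 0, "ay": 0, "az": 0}, {"tx": 0, "ty": 0, "tz": 1.5, "ax": 0, "ay": 0, "az": 0}, {"tx": 0, "ty": 0, "tz": 1.1, "ax": 0, "ay": 0, "az": 0}, {"tx": 0, "ty": 0, "tz": 0, "ax": 0, "ay": 0, "az": 0}]}}

```text
time: 51.43
tool_pos: [429.0, -202.3, 298.6]
tcp_rot: [0.108, 0.994, 0.003, 0.0]
contact_force: [-0.1, 0.2, 0.4]
grip_width: 11.5
grasp_force: 59.8
```

Emit:
{"fn": "send_rows", "kwargs": {"gripper": 0.1, "increments": [{"tx": 0, "ty": 0, "tz": 0, "ax": 0, "ay": 0, "az": 0}, {"tx": 0, "ty": 0, "tz": 0, "ax": 0, "ay": 0, "az": 0}, {"tx": 0, "ty": 0, "tz": 0, "ax": 0, "ay": 0, "az": 0}, {"tx": 0, "ty": 0, "tz": 0, "ax": 0, "ay": 0, "az": 0}, {"tx": 0, "ty": 0, "tz": 0, "ax": 0, "ay": 0, "az": 0}, {"tx": 0, "ty": 0, "tz": -3, "ax": 0, "ay": 0, "az": 0}, {"tx": 0, "ty": 0, "tz": -3, "ax": 0, "ay": 0, "az": 0}, {"tx": 3, "ty": 0, "tz": 0, "ax": 0, "ay": 0, "az": 0}, {"tx": 3, "ty": 0, "tz": 0, "ax": 0, "ay": 0, "az": 0}, {"tx": 2, "ty": 0, "tz": 0, "ax": 0, "ay": 0, "az": 0}, {"tx": 0, "ty": 0, "tz": 0, "ax": 0, "ay": 0, "az": 0}]}}

```text
time: 52.35
tool_pos: [347.5, -185.4, 360.3]
tcp_rot: [0.109, 0.994, 0.003, 0.0]
contact_force: [-1.2, 0.6, -0.9]
grip_width: 38.2
grasp_force: 0.0
```

Emit:
{"fn": "send_rows", "kwargs": {"gripper": 1, "increments": [{"tx": 0, "ty": 3.5, "tz": 0, "ax": 0, "ay": 0, "az": 0}, {"tx": 0, "ty": 3.5, "tz": 0, "ax": 0, "ay": 0, "az": 0}, {"tx": 0, "ty": 3.5, "tz": 0, "ax": 0, "ay": 0, "az": 0}, {"tx": 0, "ty": 3.5, "tz": 0, "ax": 0, "ay": 0, "az": 0}, {"tx": 0, "ty": 3.5, "tz": 0, "ax": 0, "ay": 0, "az": 0}, {"tx": 0, "ty": 0, "tz": 0, "ax": 0, "ay": 0, "az": 0}]}}

```text
time: 52.85
tool_pos: [390.0, -11.1, 361.7]
tcp_rot: [0.105, 0.995, 0.004, 0.003]
contact_force: [-1.0, -0.5, 0.5]
grip_width: 0.2
grasp_force: 0.0
```

```bash
python3 -c "
from h import *
dt(-100,0,170); f=grab('scene'); flapchk(f); ledge(f,(116,160)); edge(f)
"
```

```text
tip local (np.float64(-131.6), np.float64(180.9)) 188.3 tz [ 0.006  0.008 -1.   ] F [-1.  -0.5  0.5]
shift cm [ -3.02 -18.14   1.69] 1cm box x: [-1.    -0.008  0.004]
flap px 560 off-plane [-0.4  1.6  3.6]
241 rows: x from flap back by 4 mm; cols: y +75 to -75 by 4 mm
   0|     #                                |
  -4|    ##                         ### #  |
  -8|    ##                          ##    |
 -12|     #                                |
 -28|                  #                   |
 -32|                ####                  |
 -36|                ####                  |
 -40|                ####                  |
 -44|                ####                  |
 -48|                ####                  |
 -52|                ####                  |
 -56|                ####                  |
 -60|                ####                  |
 -64|                 # #                  |
  -5   ..  164  167  168  167  163  160  162  161   ..  161  164t 162t 164t 161t 161t 161t 160  160t 161  160t 162t 163t 163  159  168  168  164  163 
 -10   ..   ..   ..  167  169  109  107  109   .. 
[... 758 characters left out ...]
0  110  109   ..  150t 152t 150  110  113  111  110  111  111  110  111  111  110  109    0    0 
 -40   ..   ..   ..  109  111  111  111  110  111  110  111  110   ..  153t 151t 152  111  110  113  111  111  110  111  112  112  111  109    3    1 
 -45   ..   ..   ..  110  112  111  111  110  111  109  110  110   ..  151t 155t 150  112  111  111  112  111  111  111  112  110  110  109    1    2 
 -50   ..   ..   ..  110  112  112  111  110  111  111  110  111  109  149t 147t 149  112  113  112  110  111  111  111  111  110  110  109    2    2 
 -55   ..   ..   ..  109  110  111  111  111  112  112  110  109  111  148t 147t 147  112  111  111  111  112  113  111  111  111  110  110    1    0
```

Emit:
{"fn": "send_rows", "kwargs": {"increments": [{"tx": -1.67, "ty": -2.72, "tz": 0, "ax": 0, "ay": 0, "az": 0}, {"tx": -1.67, "ty": -2.72, "tz": 0, "ax": 0, "ay": 0, "az": 0}, {"tx": -1.67, "ty": -2.72, "tz": 0, "ax": 0, "ay": 0, "az": 0}, {"tx": -1.67, "ty": -2.72, "tz": 0, "ax": 0, "ay": 0, "az": 0}, {"tx": -1.67, "ty": -2.72, "tz": 0, "ax": 0, "ay": 0, "az": 0}, {"tx": 0, "ty": 0, "tz": 1.7, "ax": 0, "ay": 0, "az": 0}, {"tx": 0, "ty": 0, "tz": 1.7, "ax": 0, "ay": 0, "az": 0}, {"tx": 0, "ty": 0, "tz": 1.7, "ax": 0, "ay": 0, "az": 0}, {"tx": 0, "ty": 0, "tz": 0, "ax": 0, "ay": 0, "az": 0}, {"tx": 0, "ty": 0, "tz": 0, "ax": 0, "ay": 0, "az": 0}]}}

```text
time: 53.73
tool_pos: [440.3, -167.1, 309.0]
tcp_rot: [0.109, 0.994, 0.003, 0.0]
contact_force: [0.3, -0.1, -0.1]
grip_width: 0.1
grasp_force: 0.0
```

```bash
python3 -c "
from h import *
dt(-48,5,138)
"
```

```text
tip local (np.float64(-49.6), np.float64(39.1)) 135.6 tz [ 0.001  0.006 -1.   ] F [ 0.3 -0.1 -0.1]
shift cm [-0.17 -3.41 -0.26] 1cm box x: [-1.     0.002 -0.   ]
```

Emit:
{"fn": "send_rows", "kwargs": {"increments": [{"tx": 0, "ty": -0.5, "tz": -0.2, "ax": 0, "ay": 0, "az": 0}, {"tx": 0, "ty": -0.6, "tz": 0, "ax": 0, "ay": 0, "az": 0}, {"tx": 0, "ty": -0.6, "tz": 0, "ax": 0, "ay": 0, "az": 0}, {"tx": 0, "ty": -0.6, "tz": 0, "ax": 0, "ay": 0, "az": 0}, {"tx": 0, "ty": -0.6, "tz": 0, "ax": 0, "ay": 0, "az": 0}, {"tx": 0, "ty": -0.6, "tz": 0, "ax": 0, "ay": 0, "az": 0}, {"tx": 0, "ty": 0, "tz": 0, "ax": 0, "ay": 0, "az": 0}, {"tx": 0, "ty": 0, "tz": 0, "ax": 0, "ay": 0, "az": 0}]}}

```text
time: 54.4
tool_pos: [433.2, -200.7, 311.4]
tcp_rot: [0.109, 0.994, 0.003, 0.002]
contact_force: [0.2, -0.1, -0.7]
grip_width: 0.1
grasp_force: 0.0
```

Emit:
{"fn": "send_rows", "kwargs": {"increments": [{"tx": 0, "ty": 2, "tz": -2, "ax": 0, "ay": 0, "az": 0}, {"tx": 0, "ty": 3.5, "tz": -2, "ax": 0, "ay": 0, "az": 0}, {"tx": 1, "ty": 3.5, "tz": 0, "ax": 0, "ay": 0, "az": 0}, {"tx": 1, "ty": 3.5, "tz": 0, "ax": 0, "ay": 0, "az": 0}, {"tx": 1, "ty": 3.5, "tz": 0, "ax": 0, "ay": 0, "az": 0}, {"tx": 1, "ty": 3.5, "tz": 0, "ax": 0, "ay": 0, "az": 0}, {"tx": 0, "ty": 0, "tz": 0, "ax": 0, "ay": 0, "az": 0}]}}

```text
time: 54.98
tool_pos: [435.5, 3.5, 352.5]
tcp_rot: [0.104, 0.995, 0.004, 0.001]
contact_force: [0.3, -0.2, -0.4]
grip_width: 0.1
grasp_force: 0.0
```

```bash
python3 -c "
from h import *
dt(-95,-10,116); f=grab('scene'); flapchk(f); ledge(f,(116,160)); edge(f)
"
```

```text
tip local (np.float64(-90.8), np.float64(205.0)) 179.1 tz [ 0.003  0.008 -1.   ] F [ 0.3 -0.2 -0.4]
shift cm [  0.6  -21.56   6.13] 1cm box x: [-1.    -0.008  0.001]
flap px 559 off-plane [-0.3  1.6  3.4]
292 rows: x from flap back by 4 mm; cols: y +75 to -75 by 4 mm
   0|     #                                |
  -4|    ##                         ###    |
  -8|    ##                          ##    |
 -32|                      ########        |
 -36|                    ##########        |
 -40|                   ###########        |
 -44|                   ###########        |
 -48|                   ##########         |
 -52|                    #########         |
 -56|                   ##########         |
 -60|                   ##########         |
  -5   ..  163  166  169  169  162  160  163  159  122  161t 159t 162t 161t 161  163  158  162  162  162  161t 164t 161t 163  160  167  169  166  161 
 -10   ..   ..   ..  167  170   ..  109  108   ..  108  109   ..  107   ..  107   ..  107  109  109  109  109  108  108  108   ..  168  167    0    0 
 -15   ..   ..   ..  143  157  111 
[... 622 characters left out ...]
0  111  110  109  110  109   ..   ..   ..  122   ..   ..  124  123  122  111  110  110    0    0 
 -40   ..   ..   ..  109  111  110  110  110  112  110  112  109  111  108  109  110  120t 125  124  124  125  125t 124t 123  109  111  110    0    1 
 -45   ..   ..   ..   ..  111  111  111  110  111  110  111  111  110  111  111  121  123t 125t 125t 123t 124t 124t 123t 123  112  111  108    0    1 
 -50   ..   ..   ..  110  110  111  112  111  111  110  112  111  110  110  110   ..  124t 124t 123t 125t 124t 123t 126t 123  110  110  110    2    2 
 -55   ..   ..   ..  110  111  110  111  111  110  110  110  110  109  111  110  123  126t 125t 124t 124t 124t 123t 123  110  110  111  109    2    2
```

Emit:
{"fn": "send_rows", "kwargs": {"increments": [{"tx": 0.5, "ty": -3.23, "tz": 0, "ax": 0, "ay": 0, "az": 0}, {"tx": 0.5, "ty": -3.23, "tz": 0, "ax": 0, "ay": 0, "az": 0}, {"tx": 0.5, "ty": -3.23, "tz": 0, "ax": 0, "ay": 0, "az": 0}, {"tx": 0.5, "ty": -3.23, "tz": 0, "ax": 0, "ay": 0, "az": 0}, {"tx": 0.5, "ty": -3.23, "tz": 0, "ax": 0, "ay": 0, "az": 0}, {"tx": 0.5, "ty": -3.23, "tz": 0, "ax": 0, "ay": 0, "az": 0}, {"tx": 0.5, "ty": -3.23, "tz": 0, "ax": 0, "ay": 0, "az": 0}, {"tx": 0, "ty": 0, "tz": 0, "ax": 0, "ay": -7, "az": 0}, {"tx": 0, "ty": 0, "tz": 0, "ax": 0, "ay": -7, "az": 0}, {"tx": 0, "ty": 0, "tz": 0, "ax": 0, "ay": 0, "az": 0}, {"tx": 0, "ty": 0, "tz": 0, "ax": 0, "ay": 0, "az": 0}]}}

```text
time: 55.95
tool_pos: [351.9, -215.0, 350.9]
tcp_rot: [0.109, 0.987, -0.011, 0.121]
contact_force: [-0.2, 0.1, 0.6]
grip_width: 0.1
grasp_force: 0.0
```

```bash
python3 -c "
from h import *
dt(-85,-21,115)
"
```

```text
tip local (np.float64(-83.8), np.float64(-26.9)) 182.6 tz [ 0.236 -0.047 -0.97 ] F [-0.2  0.1  0.6]
shift cm [1.75 0.56 6.54] 1cm box x: [-0.97   0.002  0.241]
```

Emit:
{"fn": "send_rows", "kwargs": {"increments": [{"tx": 0.6, "ty": 0.5, "tz": 2, "ax": 0, "ay": 0, "az": 0}, {"tx": 0.6, "ty": 0, "tz": 2, "ax": 0, "ay": 0, "az": 0}, {"tx": 0.5, "ty": 0, "tz": 2, "ax": 0, "ay": 0, "az": 0}, {"tx": 0, "ty": 0, "tz": 0.5, "ax": 0, "ay": 0, "az": 0}, {"tx": 0, "ty": 0, "tz": 0, "ax": 0, "ay": 0, "az": 0}, {"tx": 0, "ty": 0, "tz": 0, "ax": 0, "ay": 0, "az": 0}]}}

```text
time: 56.45
tool_pos: [354.6, -209.5, 284.3]
tcp_rot: [0.108, 0.987, -0.01, 0.122]
contact_force: [0.1, 0.8, 0.6]
grip_width: -0.0
grasp_force: 0.0
```

Emit:
{"fn": "send_rows", "kwargs": {"increments": [{"tx": -0.97, "ty": 0, "tz": 0.24, "ax": 0, "ay": 0, "az": 0}, {"tx": -0.97, "ty": 0, "tz": 0.24, "ax": 0, "ay": 0, "az": 0}, {"tx": -0.97, "ty": 0.15, "tz": 0.24, "ax": 0, "ay": 0, "az": 0}, {"tx": -0.97, "ty": 0.15, "tz": 0.24, "ax": 0, "ay": 0, "az": 0}, {"tx": 0, "ty": 0, "tz": 0, "ax": 0, "ay": 0, "az": 0}, {"tx": 0, "ty": 0, "tz": 0, "ax": 0, "ay": 0, "az": 0}]}}

```text
time: 56.95
tool_pos: [394.4, -215.0, 284.2]
tcp_rot: [0.108, 0.987, -0.011, 0.123]
contact_force: [0.2, 0.4, 0.3]
grip_width: 0.0
grasp_force: 0.0
```

```bash
python3 -c "
from h import *
dt(-8.5,-16,115); ledge(grab('scene'))
"
```

```text
tip local (np.float64(-41.6), np.float64(-17.6)) 116.1 tz [ 0.24  -0.047 -0.97 ] F [0.2 0.4 0.3]
shift cm [-3.18  0.16  0.91] 1cm box x: [-0.969 -0.001  0.245]
23 rows: x from flap back by 4 mm; cols: y +75 to -75 by 4 mm
  -8|    #                                 |
 -28|                          #           |
 -44|                          #           |
 -48|                    #   ###           |
 -52|                    #####             |
 -56|                       #              |
```

Emit:
{"fn": "send_rows", "kwargs": {"increments": [{"tx": -0.97, "ty": 0, "tz": 0.25, "ax": 0, "ay": 0, "az": 0}, {"tx": -0.97, "ty": 0, "tz": 0.25, "ax": 0, "ay": 0, "az": 0}, {"tx": -0.97, "ty": 0, "tz": 0.28, "ax": 0, "ay": 0, "az": 0}, {"tx": -0.4, "ty": 0, "tz": 0.1, "ax": 0, "ay": 0, "az": 0}, {"tx": 0, "ty": 0, "tz": 0, "ax": 0, "ay": 0, "az": 0}, {"tx": 0, "ty": 0, "tz": 0, "ax": 0, "ay": 0, "az": 0}]}}

```text
time: 57.5
tool_pos: [427.2, -222.4, 283.4]
tcp_rot: [0.108, 0.987, -0.01, 0.122]
contact_force: [-0.3, -0.4, 0.0]
grip_width: 0.0
grasp_force: 0.0
```

Emit:
{"fn": "send_rows", "kwargs": {"increments": [{"tx": 2, "ty": 0, "tz": -0.5, "ax": 0, "ay": 0, "az": 0}, {"tx": 2, "ty": 0, "tz": -0.5, "ax": 0, "ay": 0, "az": 0}, {"tx": 2, "ty": 0, "tz": -2, "ax": 0, "ay": 0, "az": 0}, {"tx": 1, "ty": 0, "tz": -3, "ax": 0, "ay": 0, "az": 0}, {"tx": 0, "ty": 0, "tz": -1, "ax": 0, "ay": 7, "az": 0}, {"tx": 0, "ty": 0, "tz": -1, "ax": 0, "ay": 7, "az": 0}, {"tx": 0, "ty": 3.5, "tz": 0, "ax": 0, "ay": 0, "az": 0}, {"tx": 0, "ty": 3.5, "tz": 0, "ax": 0, "ay": 0, "az": 0}, {"tx": 0, "ty": 3.5, "tz": 0, "ax": 0, "ay": 0, "az": 0}, {"tx": 0, "ty": 3.5, "tz": 0, "ax": 0, "ay": 0, "az": 0}, {"tx": 0, "ty": 3.5, "tz": 0, "ax": 0, "ay": 0, "az": 0}, {"tx": 0, "ty": 3.5, "tz": 0, "ax": 0, "ay": 0, "az": 0}, {"tx": 0, "ty": 3.5, "tz": 0, "ax": 0, "ay": 0, "az": 0}, {"tx": 0, "ty": 0, "tz": 0, "ax": 0, "ay": 0, "az": 0}]}}

```text
time: 58.67
tool_pos: [396.2, 39.5, 346.0]
tcp_rot: [0.105, 0.994, 0.004, 0.002]
contact_force: [-0.5, -0.1, 0.4]
grip_width: -0.0
grasp_force: 0.0
```

```bash
python3 -c "
from h import *
f=grab('scene'); g=grab('top'); flapchk(f); ledge(f); print(panz(f),panz(g))
for F in (f,g):
  for t in rects(F,6,40,(250,650),(-150,450),True): print('tan',t)
  for t in rects(F,72,95,(500,700),(-60,170),False): print('pan pc',t)
c=cv2.resize(f['color'][150:330,230:530],None,fx=2.6,fy=2.6,interpolation=cv2.INTER_CUBIC); cv2.imwrite('pics/end.png',c[:,:,::-1])
"
```

```text
flap px 560 off-plane [-0.3  1.7  3.5]
15 rows: x from flap back by 4 mm; cols: y +75 to -75 by 4 mm
  -4|    ##                         ###    |
  -8|    ##                          #     |
65.82452518217161 65.60013825467405
tan (408, -8, 71, 73, -27, np.float64(7.9), np.int32(460), [359.0, 289.0])
pan pc (654, 55, 32, 48, -23, np.float64(81.0), np.int32(129), [379.0, 208.0])
pan pc (557, 20, 28, 47, 85, np.float64(78.3), np.int32(110), [376.0, 231.0])
tan (438, -4, 16, 49, 11, np.float64(7.7), np.int32(52), [370.0, 252.0])
pan pc (657, 52, 33, 43, -26, np.float64(81.0), np.int32(153), [355.0, 175.0])
pan pc (582, 125, 30, 45, -15, np.float64(81.3), np.int32(151), [329.0, 201.0])
pan pc (560, 17, 28, 41, 78, np.float64(78.2), np.int32(128), [367.0, 209.0])
```

View pics/end.png

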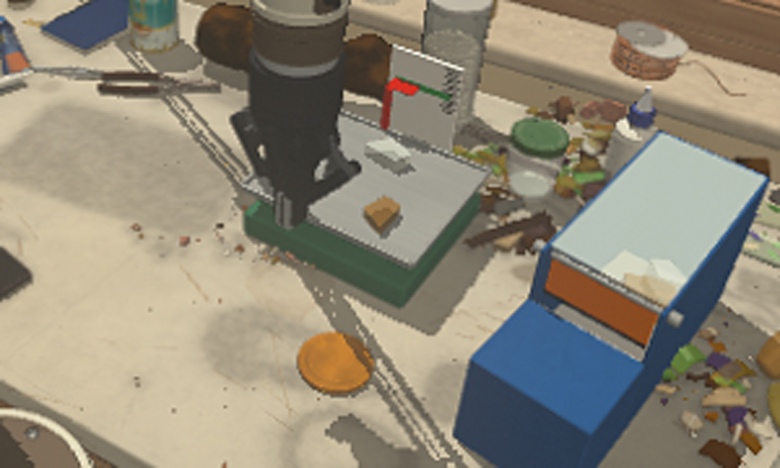

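The ledge and bench are clear, the flap at (600,300) is shut, and the pointer at (402,87) sits in the green band with the pan 34.3 mm down. Hand in.

```bash
python3 -c "
from rig import r
print(r.finish_job())"
```

```text
the job is handed in; nothing more can be done
None
```

I handed the job in with the red pointer inside the green band: two clears and one tan are on the pan, which has sunk about 34.3 mm (roughly 143 g). The leftover clear and three tans went through the flap, which swung shut, and the last images show no offcut on the bench or ledge.

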